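# Reload the digital shower's battery box

### The arm

A 6-joint arm with a two-finger parallel gripper is mounted at the origin on the work surface. World frame = base frame: x ahead of the robot, y to its left, z up, the work surface at z = 0. Lengths are in m, angles in rad, forces in N, time in s.
With the tool pointing down it reaches from about 0.3 to 1 m from the base axis. Payload 5.1 kg.
Tool frame: the origin (TCP) lies at the very end of the fingers, on their centre line; the grasp point (between the pads) lies r.grip_depth behind it (r.grip_depth is the distance from the TCP to the grasp point, in m); z points along the fingers, y is the direction in which the jaws open and shut (so a half turn about z gives the same grasp; the last joint's range is limited). The gripper opens to 95 mm and grips with 3 to 60 N. Pads are 20 mm wide; open, the fingers measure 119 mm over their backs; the gripper's body (75 mm by 180 mm) begins 59 mm behind the grasp point.
Start: joints at [-1.255, 0.124, 1.65, -0, 1.367, -0.083], TCP at [0.252, -0.599, 0.215] pointing down, gripper open.
Joint ranges: [-2.61, 2.61], [-1.02, 2.33], [0.03, 2.71], [-1.35, 4.49], [0.32, 2.68], [-2.91, 2.91]. Speed limits (rad/s): [2.57, 2.57, 3.14, 3.14, 3.14, 3.14].

### API

Orientations are given as a rotation vector (axis times angle).
In Python, from cell import r, optics, close_job gives the robot as it stands. The module is installed in compiled form; this text tells all that it offers.
- The arm moves only by the tool drive_tool, never from a script. Its argument "increments" is a list of rows, each a list of 4 numbers: the shift along the world's x, y, z in cm, then the turn about the world's z in degrees. A call has 1 to 12 rows; each row shifts and turns the pose as measured when the row begins; what a row does not reach is not made up. A row lasts 1/8 s, in which the tool goes at most 62.5 mm and 10.7 degrees, less where a joint would pass 70% of its speed; a pose out of reach is approached as far as the arm can. A call with a gripper value outside its range is refused whole. "claw" is the opening, from 0 (shut) to 1 (fully open), set as the call begins (left out, the last holds). The fingers move at their own pace and stop on an object; the grip force is fixed at half the most. Time passes only in rows, so rows that do not move let the fingers close. It gives the time, the measured TCP pose, the force and the opening at its end, in the units of the state.
- r.read_state(): the state, without advancing time (a new reading comes with each control period).
- optics.read_camera(name): name is "side" or "top" or "wrist"; returns the picture (480x640x3 uint8, red, green, blue); there is no depth.
- optics.calibration(name): a dict with "mtx" (3x3 intrinsics, pixels), "eye" and "orientation" of the camera in the world. Camera axes: x right, y down, z forward; pixel columns grow to the right and rows downward; lengths in m; the calibration is good to about 2 mm. A picture is of the moment at which its call begins: read the wrist's pose just before it. calibration takes no time and is no camera call; for the wrist camera it gives the pose at the moment of the call.
- close_job(): hands the job in, once; it reports no verdict.
The state is a dict: "t": time; "joint_pos": joint angles; "joint_velocities": joint speeds; "joint_efforts": joint torques, N m; "position": TCP position; "tcp_rot": TCP orientation; "force": force on the tool from outside, world axes, zero at the start; "ft_torque": the same for the moment, N m; "gripper_width": finger opening in m.
Only numpy, scipy, OpenCV 4.12 (cv2) and the standard library are available. Lean on these libraries where they do the work, as an engineer would, in place of code of your own. Each camera call takes 0.05 s, during which the arm holds its last target. There are 200 camera calls.

### The job

The digital shower's grey battery box is to be loaded: turn its two orange turn buttons aside, lift the white cover panel out of its frame and lay it flat, handle up, on the black rubber mat, then take every charged blue pack there is on the white charging pad and rock each one, label up, into a pocket of its own until it drops flat on the pocket floor. Then close up: panel back flush in its frame, handle up, and both buttons turned back square across its edges. Do not shift or tip the pumice, the nail file or the brush in the chrome tier behind it.

Things in the scene. Friction and masses are not known exactly. Their poses are not given: they have to be found in the camera images.
- box: grey battery box, fixed on the bench, 264 (x) x 150 (y) x 50 mm high; origin at the centre of its underside, x along its length, z up. The frame's upper face is 50 mm above the origin; its rebate is 234 x 94 mm, 6 mm deep, with a ledge 44 mm above the origin; inside the ledge the opening is 218 x 78 mm, down to a black plate 22 mm above the origin
- pocket0 (a point): centre of the mouth of the first of three alike pockets in the black plate (box frame x = -66 mm, y = 0), 22 mm above the box's origin, axes as the box. A pocket is 34.5 (x) x 58.5 (y) mm, 12 mm deep. A seated pack stands 18 mm out of it: its centre is 3 mm above this point
- pocket1 (a point): the same for the middle pocket (box frame x = 0)
- pocket2 (a point): the same for the third pocket (box frame x = +66 mm)
- panel_mid (a point): centre of the slab of the white cover panel (loose, 160 g, 230 (x) x 90 (y) x 6 mm, lower 3 mm stepped in 1.5 mm all round), half-way through its thickness; x along its length, z up. On its middle a black rib handle, 50 mm along x, 12 mm wide, rising 22 mm above the slab. Fits the frame either way round with 2 mm gap all round; flush home this point is 47 mm above the box's origin
- button_l (a joint): angle of the orange turn button on the frame's +y side: 0 = bar square across the panel's edge, holding it down; +1.57 or -1.57 = bar along the edge, aside (panel clear beyond about 1.15); positive is counter-clockwise from above; stops at +-1.75. Turns either way and stays where left (friction 0.04 N m)
- button_r (a joint): the same for the turn button on the frame's -y side
- button_l_grip (a point): point on the pivot axis of button_l, 12 mm above the frame's upper face (box frame x = +55, y = +58 mm); its y axis runs along the bar, z up. Bar 46 mm long, 12 mm wide, pivoted at its middle, underside 1.5 mm above the frame; on it a grip rib 40 mm long, 9 mm thick, its top 18.5 mm above the frame
- button_r_grip (a point): the same for button_r (box frame x = -55, y = -58 mm)
- pad: white flat charging pad, fixed, 320 (x) x 140 (y) x 4 mm; origin at the centre of its underside; the packs stand on it
- mat: black rubber mat, fixed, 290 (x) x 140 (y) x 4 mm, on the other side of the battery box; origin at the centre of its underside
- pack0_mid (a point): centre (half-way up) of a blue battery pack, about 120 g, 32 (x) x 56 (y) x 30 mm high, z up towards its yellow label; either end may go to either side of a pocket. May be absent
- pack1_mid (a point): centre (half-way up) of a blue battery pack, about 120 g, 32 (x) x 56 (y) x 30 mm high, z up towards its yellow label; either end may go to either side of a pocket; alike. May be absent
- pack2_mid (a point): centre (half-way up) of a blue battery pack, about 120 g, 32 (x) x 56 (y) x 30 mm high, z up towards its yellow label; either end may go to either side of a pocket; alike. May be absent
- tier: lower tier of the shower caddy, a chrome wire basket set down beyond the box, fixed, 150 (x) x 330 (y) x 50 mm; origin at the centre of its underside; it holds the pumice, the file and the brush
- pumice: green pumice block, loose, 50 x 85 x 30 mm, origin at the centre of its underside; leave alone
- file: steel nail file, loose, flat, about 14 x 127 x 8 mm, origin under its middle; leave alone
- brush: grey silicone brush, loose, bristles down, 45 x 95 x 33 mm, origin at the centre of its underside; leave alone
There are look-alikes about, which are no part of the job. What is shaped like the part that bears pack0_mid but red is not meant. Of the things shaped like the part that bears panel_mid, the white one is meant.

How it is judged:
On the way, in this order (a step that is already met when the one before it is completed fails the run):
1. both turn buttons are turned aside, clear of the panel ((value of joint button_l above 1.15 rad or value of joint button_l below -1.15 rad) and (value of joint button_r above 1.15 rad or value of joint button_r below -1.15 rad)), for 0.2 s.
2. the cover panel lies flat, handle up, on the rubber mat (horizontal distance between panel_mid and mat below 0.07 m and height (world z) of panel_mid below 0.015 m and angle between panel_mid's own z axis and vertical below 0.08 rad), for 0.2 s.
3. every pack there is sits flat in a pocket of the box, label up (z of each of pack0_mid, pack1_mid, pack2_mid in the frame of box below 0.0275 m and x of pack0_mid in the frame of box between -0.1 and 0.1 m and y of pack0_mid in the frame of box between -0.03 and 0.03 m and angle between each of pack0_mid, pack1_mid, pack2_mid's own z axis and vertical below 0.07 rad and x of pack1_mid in the frame of box between -0.1 and 0.1 m and y of pack1_mid in the frame of box between -0.03 and 0.03 m and x of pack2_mid in the frame of box between -0.1 and 0.1 m and y of pack2_mid in the frame of box between -0.03 and 0.03 m), for 0.2 s.
At the end, for the whole second after the job is handed in: every pack present flat in a pocket, label up (centre under 27.5 mm above box origin, tilt under 0.07 rad); panel home, handle up (within 6 mm of box centre, 44-49.5 mm above its origin, tilt under 0.03, aligned within 0.05 rad); both buttons within 0.3 rad of square (all of step 3 and horizontal distance between panel_mid and box below 0.006 m and z of panel_mid in the frame of box between 0.044 and 0.0495 m and angle between panel_mid's own z axis and vertical below 0.03 rad and angle between the x axis of panel_mid and the x axis of box, either way round below 0.05 rad and value of joint button_l between -0.3 and 0.3 rad and value of joint button_r between -0.3 and 0.3 rad); the robot touches nothing.
It fails at once if the pumice is shifted more than 30 mm or tipped (distance of pumice from where it was at the start of the episode above 0.03 m or angle between pumice's own z axis and vertical above 0.4 rad).
It fails at once if the nail file is shifted more than 30 mm or tipped (distance of file from where it was at the start of the episode above 0.03 m or angle between file's own z axis and vertical above 0.4 rad).
It fails at once if the brush is shifted more than 30 mm or tipped (distance of brush from where it was at the start of the episode above 0.03 m or angle between brush's own z axis and vertical above 0.4 rad).
Of pack0, pack1, pack2 only 1 to 3 are there at a start; the rules pass over those that are not, and their reading is None.
At some moment in a run one of pack0, pack1, pack2 may be knocked a few centimetres aside while the robot is not near it.
Once in a run the grip may slacken for a moment while it holds something.
It also fails if it takes over 210 s, if anything falls off the work surface, if the arm or the gripper's body presses on something with over 40 N, if the wrist force passes 120 N, or if a joint passes its speed limit or range.

## Working session

There is one attempt and no reset: what is moved stays moved. The work goes in short steps, Python scripts to look and compute and a tool call to move; the robot and the scene stay as the last step left them, time stands still between calls to the robot, and variables do not carry over. Pictures are saved under pics/ and viewed, about 12 in all and at most 16, crops included, and the job is handed in when it is done.

Besides the shell and the picture viewer there is one more tool, called after "Emit:" by a JSON object that holds its "name" and its "arguments". drive_tool: Moves the arm, as the interface text tells. Its arguments: {"type":"object","properties":{"increments":{"type":"array"},"claw":{"type":"number"}},"required":["increments"]}

```bash
mkdir -p pics; cat > h.py <<'E'
import numpy as np, cv2
from cell import r, optics
from scipy.spatial.transform import Rotation as R
def rot(o):
    o=np.array(o,float)
    if o.shape==(3,3): return o
    return R.from_rotvec(o).as_matrix() if o.size==3 else R.from_quat(o).as_matrix()
def snap(n,save=None):
    c=optics.calibration(n); im=optics.read_camera(n)
    if save: cv2.imwrite('pics/'+save,im[:,:,::-1])
    return im,c
def ray(c,uv,z):
    d=rot(c['orientation'])@np.linalg.inv(c['mtx'])@np.array([uv[0],uv[1],1.]); e=np.array(c['eye'])
    return e+d*(z-e[2])/d[2]
def proj(c,p):
    q=np.array(c['mtx'])@(rot(c['orientation']).T@(np.array(p)-np.array(c['eye']))); return q[:2]/q[2]
def blobs(im,lo,hi,amin=60):
    h=cv2.cvtColor(im,cv2.COLOR_RGB2HSV); m=cv2.inRange(h,np.array(lo),np.array(hi))
    cs=cv2.findContours(m,cv2.RETR_EXTERNAL,cv2.CHAIN_APPROX_NONE)[0]
    return sorted([c for c in cs if cv2.contourArea(c)>amin],key=cv2.contourArea,reverse=True)
def rect(c,cnt,z):
    p=np.array([ray(c,q[0],z)[:2] for q in cnt])*1000
    (x,y),(w,h),a=cv2.minAreaRect(p.astype(np.float32))
    if w<h: a+=90; w,h=h,w
    return np.round([x,y,w,h,(a+90)%180-90],1)   # centre mm, long, short, angle of long axis
def st():
    s=r.read_state(); print('t',round(s['t'],2),'p',np.round(s['position'],4),'yaw y-axis',np.round(np.degrees(np.arctan2(*R.from_rotvec(s['tcp_rot']).as_matrix()[[1,0],1])),1),'F',np.round(s['force'],1),'w',round(s['gripper_width'],4),'j',np.round(s['joint_pos'],2)); return s
E
python3 - <<'E'
from h import *
st(); print(r.grip_depth)
for n in('side','top','wrist'):
    im,c=snap(n,n+'0.png'); print(n,c['eye'],np.round(c['orientation'],3).tolist(),np.array(c['mtx'])[0])
E
```

```text
t 0.0 p [ 0.2522 -0.5984  0.2134] yaw y-axis -67.1 F [ 0.2  0.5 -0.1] w 0.0951 j [-1.25  0.12  1.65 -0.    1.37 -0.08]
0.0188
side [0.13526347 0.82388161 0.54403511] [-0.637, 2.45, -1.436] [454.35896245   0.         317.58617077]
top [0.41422605 0.1099914  1.01341526] [-2.159, 2.126, -0.148] [471.13669476   0.         319.69170821]
wrist [ 0.3204582  -0.56878292  0.38372074] [2.423, -1.609, -0.224] [371.28244102   0.         325.93436736]
```

View pics/top0.png

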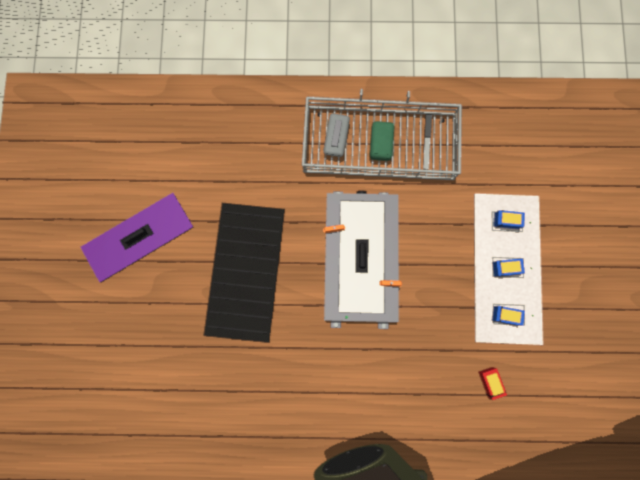

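View pics/side0.png

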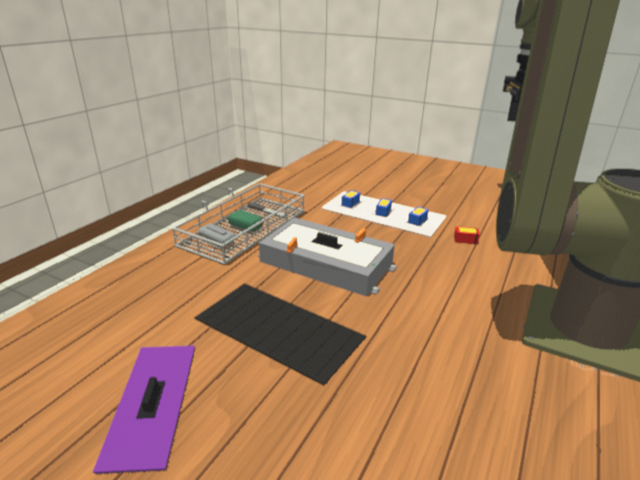

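The top view shows the box at about (362,258), with the white panel and its rib at (362,255). The orange buttons are at (334,229) and (391,284). The mat is at (245,272), and there are three blue packs at (510,219), (510,267) and (509,316). The red look-alike at (493,383) and the purple panel are not part of the job. Next I'll measure.

```bash
cat > m.py <<'E'
from h import *
def im_(n): return cv2.imread(f'pics/{n}0.png')[:,:,::-1].copy()
t=im_('top'); s=im_('side'); ct=optics.calibration('top'); cs=optics.calibration('side')
def tri(ut,us):
    A=[];b=[]
    for c,uv in((ct,ut),(cs,us)):
        d=rot(c['orientation'])@np.linalg.inv(c['mtx'])@np.array([uv[0],uv[1],1.]);d/=np.linalg.norm(d)
        P=np.eye(3)-np.outer(d,d);A.append(P);b.append(P@np.array(c['eye']))
    return np.linalg.solve(sum(A),sum(b))*1000
cen=lambda k:np.array(cv2.moments(k)['m10'] and [cv2.moments(k)['m10']/cv2.moments(k)['m00'],cv2.moments(k)['m01']/cv2.moments(k)['m00']])
for name,lo,hi,z in(('orange',(5,190,180),(14,255,255),.0675),('yellow',(20,120,120),(32,255,255),.034)):
    a=blobs(t,lo,hi,25 if name=='yellow' else 60);b=blobs(s,lo,hi,15)
    print(name)
    for k in a: print(' top',cen(k).round(1),rect(ct,k,z))
    for k in b: print(' side',cen(k).round(1),cv2.contourArea(k))
    for k in a:
        # epipolar match
        for q in b:
            p=tri(cen(k),cen(q)); e=np.linalg.norm(proj(cs,p/1000)-cen(q))
            if e<2: print('  tri',p.round(1),'err',e.round(2),cen(k).round(0))
w=blobs(t,(0,0,190),(180,45,255),1000)
for k in w:
  print('white',cen(k).round(1),rect(ct,k,.05),rect(ct,k,.004)) if 250<cen(k)[1]<300 else 0
k=blobs(t,(0,0,0),(180,255,70),150)
for q in k: print('dark',cen(q).round(1),rect(ct,q,.072),rect(ct,q,.004),cv2.contourArea(q))
for q in blobs(s,(0,0,0),(180,255,60),60): print('side dark',cen(q).round(1),cv2.contourArea(q))
g=t[185:330,315:410]; kk=[q+np.array([[315,185]]) for q in blobs(g,(90,10,70),(130,80,190),500)]
for q in kk: print('box',cen(q),rect(ct,q,.05),rect(ct,q,0.05))
E
python3 m.py
```

```text
orange
yellow
 top [494.7 384. ] [ 277.7 -237.3   38.8   19.8   19.4]
 top [510.3 315.2] [ 415.1 -274.4   38.5   19.4   80.6]
 top [510.4 266.6] [ 515.1 -279.1   38.1   19.4  -83.4]
 top [511.5 217.8] [ 618.5 -285.6   36.5   19.4   85. ]
 side [467.6 229.7] 44.5
 side [418.5 210.7] 23.5
 side [383.5 202.1] 22.0
 side [350.6 193.9] 17.5
  tri [ 276.5 -238.9   29.9] err 0.3 [495. 384.]
  tri [ 414.2 -274.6   34.4] err 0.32 [510. 315.]
  tri [ 514.8 -278.9   34.4] err 0.12 [510. 267.]
  tri [ 618.2 -286.    33.6] err 0.16 [511. 218.]
white [507.4 269.2] [ 512.3 -266.3  303.8  133.    -1.5] [ 517.  -284.2  318.3  139.3   -1.5]
white [361.3 257.1] [ 5.313e+02  3.310e+01  2.303e+02  9.040e+01 -2.000e-01] [ 5.369e+02  2.940e+01  2.413e+02  9.470e+01 -2.000e-01]
dark [244.4 272.7] [494.5 267.6 267.5 128.7  -5.3] [500.3 279.  286.8 138.   -5.3] 8257.0
dark [368.3 465. ] [137.4  16.2 208.9  62.6 -89. ] [117.4   9.4 224.   67.1 -89. ] 2705.5
dark [136.1 236.4] [561.4 490.9  62.2  21.6 -57.1] [572.1 518.4  66.6  23.2 -57.1] 289.0
dark [361.6 255.4] [5.292e+02 3.280e+01 6.290e+01 2.020e+01 2.000e-01] [5.375e+02 2.720e+01 6.740e+01 2.160e+01 2.000e-01] 278.0
side dark [283.2 331.9] 7545.0
side dark [504.9 211.5] 629.5
side dark [150.7 398.6] 515.5
side dark [517.1  85.5] 508.0
side dark [599.9 274.3] 473.5
side dark [326.8 240.3] 166.0
side dark [623.8 172.7] 151.0
```

Emit:
{"name": "drive_tool", "arguments": {"increments": [[1.8, 5.7, 0.1, -2.1], [1.8, 5.7, 0.1, -2.1], [1.8, 5.7, 0.1, -2.1], [1.8, 5.7, 0.1, -2.1], [1.8, 5.7, 0.1, -2.1], [1.8, 5.7, 0.1, -2.1], [1.8, 5.7, 0.1, -2.1], [1.8, 5.7, 0.1, -2.1], [1.8, 5.7, 0.1, -2.1], [1.8, 5.7, 0.1, -2.1], [1.8, 5.7, 0.1, -2.1], [0, 0, 0, 0]], "claw": 1}}

```text
t: 1.65
position: [0.4502, 0.0497, 0.2209]
tcp_rot: [-3.136, 0.032, -0.006]
force: [-0.2, 0.1, -0.3]
gripper_width: 0.0951
```

```bash
python3 - <<'E'
from h import *
st(); im,c=snap('wrist','w1.png'); print(c['eye'])
t,ct=snap('top','t1.png')
for a in (t[229,334],t[284,391]): print(cv2.cvtColor(a[None,None],cv2.COLOR_RGB2HSV))
E
```

```text
t 1.65 p [0.4502 0.0497 0.2209] yaw y-axis -91.2 F [-0.2  0.1 -0.3] w 0.0951 j [-0.01 -0.34  2.07  0.01  1.41  1.58]
[0.52358558 0.0478558  0.3913572 ]
[[[ 11 148 226]]]
[[[ 28  75 125]]]
```

View pics/w1.png

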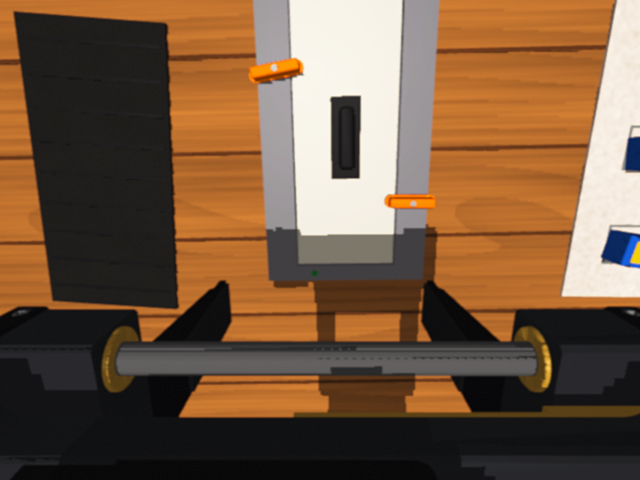

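The wrist view shows the left button at (276,70), slightly turned, and the right one at (410,202). The rib is at (346,137).

```bash
cat >> h.py <<'E'
def tri2(L):
    A=[];b=[]
    for c,uv in L:
        d=rot(c['orientation'])@np.linalg.inv(c['mtx'])@np.array([uv[0],uv[1],1.]);d/=np.linalg.norm(d)
        P=np.eye(3)-np.outer(d,d);A.append(P);b.append(P@np.array(c['eye']))
    p=np.linalg.solve(sum(A),sum(b)); return (p*1000).round(1),max(np.linalg.norm(proj(c,p)-uv) for c,uv in L).round(2)
def cen(k): m=cv2.moments(k); return np.array([m['m10']/m['m00'],m['m01']/m['m00']])
def maxr(c,q,z): return cen(q).round(1),rect(c,q,z)
E
python3 - <<'E'
from h import *
w=cv2.imread('pics/w1.png')[:,:,::-1].copy(); c=optics.calibration('wrist')
t=cv2.imread('pics/top0.png')[:,:,::-1].copy(); ct=optics.calibration('top')
def vivid(im,box,thr):
    u0,v0,u1,v1=box; s=im[v0:v1,u0:u1].astype(int)
    m=((s[...,0]>200)&(s[...,0]-s[...,2]>thr)&(s[...,1]<s[...,0]*.75)).astype(np.uint8)
    k=max(cv2.findContours(m,0,1)[0],key=cv2.contourArea); return k+np.array([[u0,v0]])
W=[vivid(w,(240,50,310,90),100),vivid(w,(375,185,445,215),100)]
T=[vivid(t,(318,220,350,238),100),vivid(t,(375,277,405,291),100)]
for a,b in zip(W,T): print('btn',maxr(c,a,.066),maxr(ct,b,.066),tri2([(c,cen(a)),(ct,cen(b))]))
h=w[50:200,300:390]; k=blobs(h,(0,0,0),(180,255,90),200)[0]+np.array([[300,50]])
k2=blobs(t[230:280,340:385],(0,0,0),(180,255,90),50)[0]+np.array([[340,230]])
print('rib',maxr(c,k,.06),maxr(ct,k2,.06),tri2([(c,cen(k)),(ct,cen(k2))]))
# panel/frame edges in wrist rows
for row in (120,170,215):
    g=w[row].astype(int).sum(1); d=np.diff(g); e=[i for i in range(240,450) if abs(d[i])>60]; print(row,[(i,ray(c,(i+.5,row),.05)[:2].round(4).tolist(),d[i]) for i in e])
E
```

```text
btn (array([273.7,  67.9]), array([583.2,  85.9,  44.6,  13.2, -78.9])) (array([333.4, 227.6]), array([586.4,  91. ,  44. ,   8.7, -80.1])) (array([590.7,  90.4,  36.4]), np.float64(1.2))
btn (array([411.2, 200.7]), array([474.1, -29.9,  51.3,  13. ,  89.7])) (array([390.4, 282.3]), array([477. , -25. ,  42.3,   9.9,  88. ])) (array([476. , -23.9,  77.4]), np.float64(1.03))
rib (array([345.2, 136.6]), array([ 5.287e+02,  2.970e+01,  6.600e+01,  2.350e+01, -5.000e-01])) (array([361.6, 255.4]), array([5.306e+02, 3.280e+01, 6.380e+01, 2.250e+01, 3.000e-01])) (array([530.6,  31. ,  57.1]), np.float64(1.85))
120 [(290, [0.5453, 0.0766], np.int64(-78)), (292, [0.5452, 0.0749], np.int64(175)), (293, [0.5452, 0.074], np.int64(156)), (329, [0.5444, 0.0427], np.int64(-119)), (330, [0.5444, 0.0418], np.int64(-275)), (331, [0.5443, 0.041], np.int64(-189)), (359, [0.5437, 0.0166], np.int64(227)), (360, [0.5437, 0.0157], np.int64(248)), (361, [0.5437, 0.0149], np.int64(81)), (396, [0.5429, -0.0156], np.int64(-78)), (397, [0.5428, -0.0164], np.int64(-196)), (398, [0.5428, -0.0173], np.int64(-110)),
[... 153 characters left out ...]
t64(129)), (330, [0.5017, 0.0428], np.int64(-187)), (331, [0.5017, 0.0419], np.int64(-251)), (332, [0.5016, 0.041], np.int64(-126)), (358, [0.501, 0.0176], np.int64(224)), (359, [0.501, 0.0167], np.int64(248)), (360, [0.501, 0.0158], np.int64(90)), (394, [0.5002, -0.0148], np.int64(-67)), (395, [0.5002, -0.0157], np.int64(-175)), (396, [0.5002, -0.0166], np.int64(-136)), (398, [0.5001, -0.0184], np.int64(65))]
215 [(294, [0.4615, 0.0772], np.int64(-73)), (295, [0.4614, 0.0763], np.int64(89)), (296, [0.4614, 0.0754], np.int64(215)), (297, [0.4614, 0.0744], np.int64(85)), (393, [0.4592, -0.0148], np.int64(-147)), (394, [0.4591, -0.0158], np.int64(-156)), (396, [0.4591, -0.0176], np.int64(64))]
```

Emit:
{"name": "drive_tool", "arguments": {"increments": [[0.25, -0.77, -1.0, 9.2], [0.25, -0.77, -1.0, 9.2], [0.25, -0.77, -1.0, 9.2], [0.25, -0.77, -1.0, 9.2], [0.25, -0.77, -1.0, 9.2], [0.25, -0.77, -1.0, 9.2], [0.25, -0.77, -1.0, 9.2], [0.25, -0.77, -1.0, 9.2], [0.25, -0.77, -1.0, 9.2], [0.25, -0.77, -1.0, 9.2], [0, 0, 0, 0], [0, 0, 0, 0]], "claw": 0.4}}

```text
t: 3.25
position: [0.4693, -0.055, 0.1164]
tcp_rot: [-2.193, -2.243, 0.004]
force: [0.1, -0.6, -0.1]
gripper_width: 0.038
```

```bash
python3 - <<'E'
from h import *
st(); im,c=snap('wrist','w2.png')
E
```

```text
t 3.25 p [ 0.4693 -0.055   0.1164] yaw y-axis 1.3 F [ 0.1 -0.6 -0.1] w 0.038 j [-0.23 -0.19  2.13  0.    1.21 -0.25]
```

View pics/w2.png

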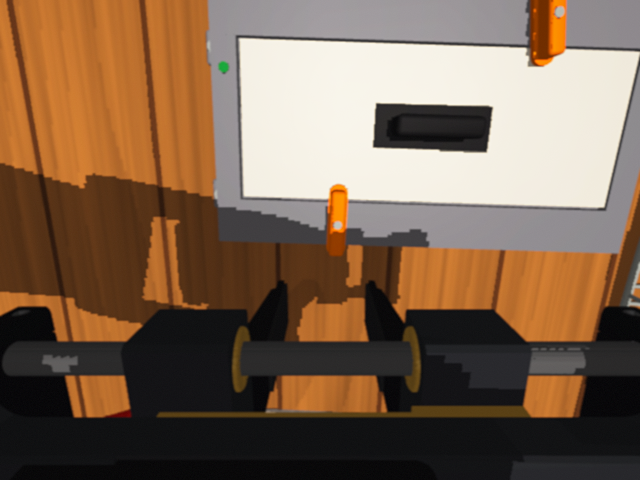

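```bash
cat > mb.py <<'E'
from h import *
def vivid(im,box):
    u0,v0,u1,v1=box; s=im[v0:v1,u0:u1].astype(int)
    m=((s[...,0]>190)&(s[...,0]-s[...,2]>100)&(s[...,1]<s[...,0]*.75)).astype(np.uint8)
    k=max(cv2.findContours(m,0,1)[0],key=cv2.contourArea); return k+np.array([[u0,v0]])
def panel(im,c,z=.05,box=(0,0,640,300)):
    u0,v0,u1,v1=box
    ks=[k+np.array([[u0,v0]]) for k in blobs(im[v0:v1,u0:u1],(0,0,200),(180,40,255),3000)]
    return [(cen(k).round(0),rect(c,cv2.convexHull(k),z)) for k in ks]
E
python3 - <<'E'
from mb import *
w=cv2.imread('pics/w2.png')[:,:,::-1].copy(); c=optics.calibration('wrist')
print(maxr(c,vivid(w,(315,175,360,258)),.0685))
print(panel(w,c), 'pivot r',ray(c,(337,225),.0685),'pivot l',ray(c,(560,12),.0685))
print(proj(c,[.4755,-.0275,.0685]), ray(c,(337,225),.05))
E
```

```text
(array([338.1, 207.8]), array([473.6, -15.3,  29.3,  11.8, -88.6]))
[(array([431., 122.]), array([ 5.290e+02,  3.280e+01,  2.303e+02,  9.040e+01, -5.000e-01]))] pivot r [ 0.47336745 -0.02501092  0.0685    ] pivot l [0.5851608  0.09008219 0.0685    ]
[340.41826014 229.13961717] [ 0.47390787 -0.02891859  0.05      ]
```

Emit:
{"name": "drive_tool", "arguments": {"increments": [[0.5, 1.5, 0, -1.3], [0, 1.4, 0, 0], [0, 0, -1.5, 0], [0, 0, -1.5, 0], [0, 0, -1.5, 0], [0, 0, -1.3, 0], [0, 0, 0, 0]], "claw": 0.4}}

```text
t: 4.18
position: [0.4729, -0.0254, 0.0541]
tcp_rot: [-2.221, -2.214, 0.006]
force: [0.6, -0.1, 1.1]
gripper_width: 0.0383
```

Emit:
{"name": "drive_tool", "arguments": {"increments": [[0.15, -0.1, 0, 0], [0, 0, 0, 0], [0, 0, 0, 0], [0, 0, 0, 0], [0, 0, 0, 0]], "claw": 0}}

```text
t: 4.8
position: [0.4751, -0.0269, 0.0554]
tcp_rot: [-2.223, -2.215, 0.005]
force: [-0.2, 0.5, -1.4]
gripper_width: 0.0087
```

Emit:
{"name": "drive_tool", "arguments": {"increments": [[0, 0, 0, -6], [0, 0, 0, -6], [0, 0, 0, -6], [0, 0, 0, -6], [0, 0, 0, -6], [0, 0, 0, -6]]}}

```text
t: 5.55
position: [0.4745, -0.0267, 0.0555]
tcp_rot: [-2.811, -1.393, 0.004]
force: [-1.3, 0.7, 0.4]
gripper_width: 0.009
```

Emit:
{"name": "drive_tool", "arguments": {"increments": [[0, 0, 0, -7], [0, 0, 0, -7], [0, 0, 0, -7], [0, 0, 0, -7], [0, 0, 0, -7], [0, 0, 0, -7], [0, 0, 0, -5], [0, 0, 0, 0], [0, 0, 0, 0]]}}

```text
t: 6.68
position: [0.474, -0.0259, 0.0555]
tcp_rot: [-3.133, -0.119, 0.0]
force: [-0.4, -0.7, 0.2]
gripper_width: 0.009
```

```bash
python3 -c "
from h import *
st()"
```

```text
t 6.67 p [ 0.474  -0.0259  0.0555] yaw y-axis -85.7 F [-0.4 -0.7  0.2] w 0.009 j [-0.17 -0.11  2.17  0.01  1.08  1.32]
```

Emit:
{"name": "drive_tool", "arguments": {"increments": [[0, 0, 0, 0], [0, 0, 2, 0], [0, 0, 2, 0], [1.1, 1.2, 0, 8], [1.1, 1.2, 0, 8], [1.1, 1.2, 0, 8], [1.1, 1.2, 0, 8], [1.1, 1.2, 0, 8], [1.1, 1.2, 0, 8], [1.1, 1.2, 0, 8], [1.1, 1.2, 0, 8], [1.1, 1.2, 0, 8]], "claw": 0.35}}

```text
t: 8.18
position: [0.5789, 0.0851, 0.0976]
tcp_rot: [-2.418, -1.996, -0.008]
force: [0.7, -0.5, 0.1]
gripper_width: 0.0333
```

Emit:
{"name": "drive_tool", "arguments": {"increments": [[0, 0, 0, 8], [0, 0, 0, 8], [0, 0, 0, 8], [0, 0, 0, 0]]}}

```text
t: 8.68
position: [0.5806, 0.0863, 0.0972]
tcp_rot: [-1.93, -2.471, -0.008]
force: [-0.1, 0.3, -0.1]
gripper_width: 0.0331
```

```bash
python3 - <<'E'
from mb import *
st(); t,c=snap('top','t3.png'); w,cw=snap('wrist','w3.png')
E
```

```text
t 8.68 p [0.5806 0.0863 0.0972] yaw y-axis 14.0 F [-0.1  0.3 -0.1] w 0.0331 j [ 0.05  0.09  1.89  0.01  1.16 -0.2 ]
```

View pics/w3.png

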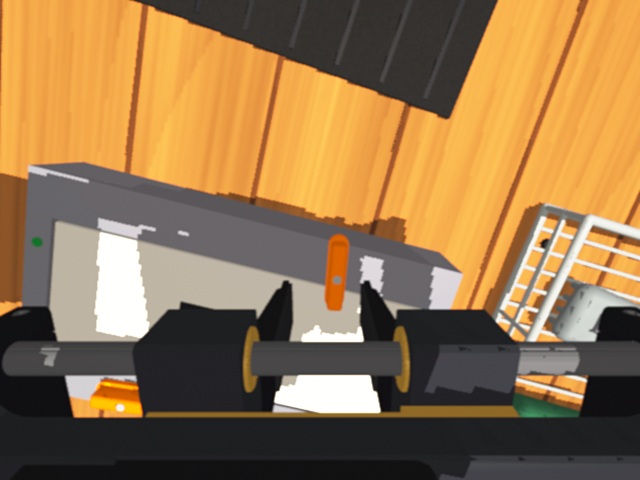

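The bar stands almost upright between the fingers, with its pivot at (336,280). The right button at (118,405) now lies along the edge.

Emit:
{"name": "drive_tool", "arguments": {"increments": [[0.4, 0.3, 0, -3], [0, 0, -1.5, 0], [0, 0, -1.5, 0], [0, 0, -1.1, 0], [0, 0, 0, 0]]}}

```text
t: 9.4
position: [0.5831, 0.089, 0.0517]
tcp_rot: [-1.999, -2.414, -0.006]
force: [0.1, 0.0, 0.9]
gripper_width: 0.0333
```

Emit:
{"name": "drive_tool", "arguments": {"increments": [[0, 0, 0, 0], [0, 0, 0, 0], [0, 0, 0, 0], [0, 0, 0, 0]], "claw": 0}}

```text
t: 9.9
position: [0.5862, 0.0894, 0.0526]
tcp_rot: [-2.003, -2.417, -0.015]
force: [-1.2, -1.1, -2.9]
gripper_width: 0.0112
```

Emit:
{"name": "drive_tool", "arguments": {"increments": [[0, 0, 0.3, 6], [0, 0, 0, 6], [0, 0, 0, 6], [0, 0, 0, 6], [0, 0, 0, 6], [0, 0, 0, 6], [0, 0, 0, 6], [0, 0, 0, 6], [0, 0, 0, 6], [0, 0, 0, 6], [0, 0, 0, 6], [0, 0, 0, 6]]}}

```text
t: 11.4
position: [0.586, 0.0893, 0.0526]
tcp_rot: [-0.136, -3.133, -0.014]
force: [1.8, 0.5, -3.5]
gripper_width: 0.0114
```

```bash
python3 -c "
from h import *
st()"
```

```text
t 11.4 p [0.586  0.0893 0.0526] yaw y-axis 85.0 F [ 1.8  0.5 -3.5] w 0.0114 j [ 0.06  0.16  1.9   0.01  1.09 -1.43]
```

Emit:
{"name": "drive_tool", "arguments": {"increments": [[0, 0, 0, 0], [0, 0, 2, 0], [0, 0, 2.2, 0], [-1.4, -1.4, 0, 1], [-1.4, -1.4, 0, 1], [-1.4, -1.4, 0, 1], [-1.2, -1.5, 0, 1], [0, 0, 0, 0]], "claw": 0.35}}

```text
t: 12.4
position: [0.5354, 0.0311, 0.1099]
tcp_rot: [0.037, 3.133, 0.014]
force: [0.3, -0.2, -1.1]
gripper_width: 0.0334
```

```bash
python3 - <<'E'
from mb import *
st(); t,c=snap('top','t4.png'); w,cw=snap('wrist','w4.png')
E
```

```text
t 12.4 p [0.5354 0.0311 0.1099] yaw y-axis 88.6 F [ 0.3 -0.2 -1.1] w 0.0334 j [-0.05 -0.04  2.01  0.01  1.17 -1.6 ]
```

View pics/w4.png

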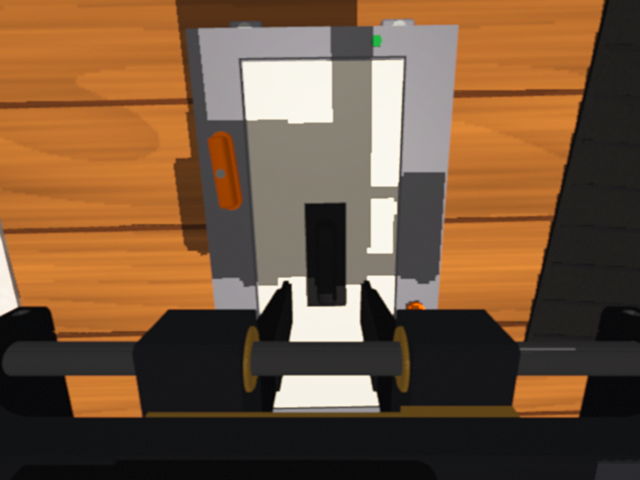

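The rib at (325,250) lies between the open fingers, and the right button at (225,170) is aside. Next I grip the handle.

Emit:
{"name": "drive_tool", "arguments": {"increments": [[-0.5, 0, -1.3, 1.2], [0, 0, -1.3, 0], [0, 0, -1.3, 0], [0, 0, -1.2, 0], [0, 0, 0, 0]]}}

```text
t: 13.12
position: [0.5302, 0.0332, 0.0537]
tcp_rot: [-0.001, 3.136, 0.015]
force: [-0.6, -0.7, 0.9]
gripper_width: 0.0333
```

Emit:
{"name": "drive_tool", "arguments": {"increments": [[0, 0, 0, 0], [0, 0, 0, 0], [0, 0, 0, 0], [0, 0, 0, 0]], "claw": 0}}

```text
t: 13.62
position: [0.531, 0.033, 0.0546]
tcp_rot: [-0.001, 3.135, 0.014]
force: [0.7, -0.3, -1.5]
gripper_width: 0.012
```

```bash
python3 - <<'E'
from mb import *
st(); 
E
```

```text
t 13.62 p [0.531  0.033  0.0546] yaw y-axis 90.0 F [ 0.7 -0.3 -1.5] w 0.012 j [-0.04  0.02  2.05  0.01  1.07 -1.62]
```

Emit:
{"name": "drive_tool", "arguments": {"increments": [[0, 0, 1.5, 0], [0, 0, 2, 0], [0, 0, 2, 0], [0, 0, 2, 0], [-0.4, 3, 0, -0.7], [-0.4, 3.5, 0, -0.7], [-0.4, 3.5, 0, -0.7], [-0.4, 3.5, 0, -0.7], [-0.4, 3.5, 0, -0.7], [-0.4, 3.5, 0, -0.7], [-0.4, 3, 0, -0.7], [0, 0, 0, 0]]}}

```text
t: 15.12
position: [0.5042, 0.2759, 0.1458]
tcp_rot: [0.139, 3.118, 0.02]
force: [-0.3, -1.0, -2.1]
gripper_width: 0.0119
```

```bash
python3 - <<'E'
from mb import *
st(); 
s,c=snap('side','s5.png'); t,c=snap('top','t5.png')
E
```

```text
t 15.12 p [0.5042 0.2759 0.1458] yaw y-axis 84.9 F [-0.3 -1.  -2.1] w 0.0119 j [ 0.41 -0.    1.9   0.    1.22 -1.08]
```

View pics/s5.png

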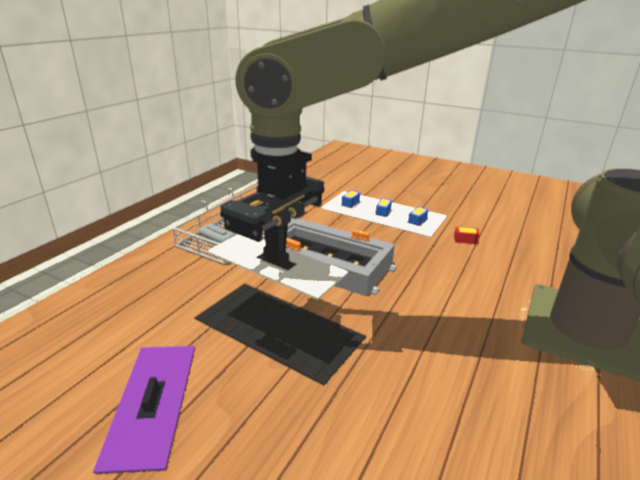

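The panel hangs level over the mat. I'll lower it now.

Emit:
{"name": "drive_tool", "arguments": {"increments": [[0, 0, -2.5, 0], [0, 0, -2.5, 0], [0, 0, -2.5, 0], [0, 0, -2, 0], [0, 0, -1.5, 0], [0, 0, -1, 0], [0, 0, 0, 0]]}}

```text
t: 16.1
position: [0.5074, 0.2693, 0.025]
tcp_rot: [0.151, 3.112, 0.02]
force: [-0.3, 0.1, -1.9]
gripper_width: 0.0116
```

Emit:
{"name": "drive_tool", "arguments": {"increments": [[0, 0, -0.5, 0], [0, 0, -0.3, 0], [0, 0, -0.2, 0], [0, 0, 0, 0]]}}

```text
t: 16.6
position: [0.5091, 0.2703, 0.017]
tcp_rot: [0.15, 3.109, 0.022]
force: [-0.5, -0.4, -0.5]
gripper_width: 0.012
```

Emit:
{"name": "drive_tool", "arguments": {"increments": [[0, 0, -0.25, 0], [0, 0, 0, 0]]}}

```text
t: 16.85
position: [0.5096, 0.2704, 0.0152]
tcp_rot: [0.15, 3.108, 0.023]
force: [-0.5, -0.2, -0.9]
gripper_width: 0.0113
```

Emit:
{"name": "drive_tool", "arguments": {"increments": [[0, 0, 0, 0], [0, 0, 0, 0], [0, 0, 2, 0], [0, 0, 3, 0], [0, 0, 3, 0], [0, -4, 3, 0], [0, -6, 2, 0], [0, -6, 0, 0], [0, -6, 0, 0], [0, -6, 0, 0], [0, 0, 0, 0]], "claw": 0.35}}

```text
t: 18.23
position: [0.5133, -0.016, 0.1653]
tcp_rot: [0.144, 3.085, 0.025]
force: [-0.7, -0.4, 0.6]
gripper_width: 0.033
```

```bash
python3 - <<'E'
from mb import *
st(); 
t,c=snap('top','t6.png'); w,cw=snap('wrist','w6.png')
for k in blobs(t,(0,0,190),(180,45,255),1000): print(cen(k).round(0),rect(c,k,.010),rect(c,k,.05))
E
```

```text
t 18.23 p [ 0.5133 -0.016   0.1653] yaw y-axis 84.7 F [-0.7 -0.4  0.6] w 0.033 j [-0.15 -0.18  2.03  0.02  1.24 -1.63]
[253.  41.] [1041.4  250.1  478.4  185.8  -89.9] [1016.4  244.5  459.3  178.4  -89.9]
[430.  42.] [1044.3 -135.4  285.5  186.1  -89.3] [1019.2 -125.6  274.1  178.7  -89.3]
[517. 265.] [ 516.5 -282.6  316.7  137.2   -1.4] [ 512.4 -267.   304.   131.7   -1.4]
[248. 268.] [509.3 270.7 229.8  90.2  -5.3] [505.5 264.2 220.7  86.6  -5.3]
[98. 46.] [1013.5  635.   130.    93.7   -0. ] [989.6 614.1 124.8  90.   -0. ]
[518.  49.] [ 1.0161e+03 -3.2820e+02  1.3070e+02  9.3100e+01  1.0000e-01] [ 9.921e+02 -3.107e+02  1.255e+02  8.940e+01  1.000e-01]
[350.  40.] [1033.7   56.4   92.4   91.7  -89.3] [1009.1   58.6   88.7   88.1  -89.3]
[560.  43.] [1034.4 -424.6   93.8   91.3  -89.3] [1009.7 -403.3   90.1   87.7  -89.3]
[603.  43.] [1035.6 -520.9   93.3   91.3  -89.3] [1010.8 -495.8   89.6   87.6  -89.3]
[141.  39.] [1033.   538.9   92.9   92.1  -89.3] [1008.4  521.8   89.2   88.5  -89.3]
[58. 38.] [1032.   731.3   93.7   89.8  -89.3] [1007.4  706.6   89.9   86.2  -89.3]
[18. 38.] [1.0322e+03 8.2580e+02 9.2300e+01 8.8000e+01 7.0000e-01] [1.0075e+03 7.9730e+02 8.8700e+01 8.4500e+01 7.0000e-01]
```

View pics/t6.png

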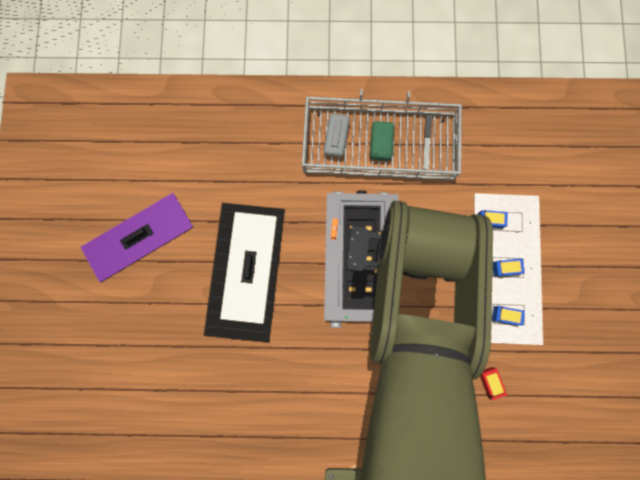

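The panel lies handle up on the mat at (248,268). The top camera agrees with the TCP there to 0.5 mm. The far pack has been knocked to (494,219), so I'll measure the packs again.

```bash
cat >> mb.py <<'E'
def packs(t,c):
    out=[]
    for k in blobs(t,(20,120,120),(32,255,255),25):
        if cen(k)[0]>470 or 1: out.append((cen(k).round(1),np.round(ray(c,cen(k),.034)*1000,1)[:2],rect(c,k,.034)))
    return out
E
python3 - <<'E'
from mb import *
t=cv2.imread('pics/t6.png')[:,:,::-1].copy(); c=optics.calibration('top')
for p in packs(t,c): print(*p)
for k in blobs(t,(100,150,60),(130,255,255),60): print('blue',cen(k).round(1),rect(c,k,.034))
E
```

```text
[494.7 384. ] [ 277.8 -237.2] [ 277.7 -237.3   38.8   20.    20.5]
[510.3 315.2] [ 414.9 -274.3] [ 414.9 -274.3   38.4   19.3   79.5]
[510.3 266.5] [ 515.1 -278.7] [ 515.1 -279.    37.9   19.   -82.8]
[494.9 217.3] [ 619.2 -250.7] [ 618.8 -248.8   37.9   19.3   87.7]
blue [497.  268.7] [ 510.4 -250.6   27.7   13.4    7.2]
blue [496.5 313.6] [ 418.3 -246.1   27.7   12.8   -7. ]
```

Emit:
{"name": "drive_tool", "arguments": {"increments": [[-1.1, -3, 0, -8], [-1.1, -3, 0, -8], [-1.1, -3, 0, -8], [-1.1, -3, 0, -8], [-1.1, -3, 0, -8], [-1.1, -3, 0, -8], [-1.1, -3, 0, -8], [-1.1, -2, 0, -8], [-1, -2, 0, -8], [0, 0, 0, -8], [0, 0, 0, -8], [0, 0, 0, 0]], "claw": 0.6}}

```text
t: 19.82
position: [0.421, -0.249, 0.17]
tcp_rot: [2.255, 2.106, -0.032]
force: [-0.5, 0.2, 0.1]
gripper_width: 0.0569
```

```bash
python3 - <<'E'
from mb import *
st(); w,cw=snap('wrist','w7.png'); t,c=snap('top','t7.png')
for p in packs(w,cw): print(*p)
for p in packs(t,c): print('top',*p)
vis=np.zeros((480,800,3),np.uint8)
crop=cv2.resize(t[185:330,315:410],None,fx=3,fy=3,interpolation=cv2.INTER_CUBIC)
vis[:435,:285]=crop[:,:,::-1]; vis[:386,288:]=cv2.resize(w,(512,386))[:,:,::-1]; cv2.imwrite('pics/v7.png',vis)
E
```

```text
t 19.82 p [ 0.421 -0.249  0.17 ] yaw y-axis -3.9 F [-0.5  0.2  0.1] w 0.0569 j [-0.63 -0.24  2.08 -0.03  1.26 -0.55]
[149.6 226.8] [ 276.6 -236.1] [ 276.1 -236.4   40.1   21.6   19.7]
[554.  211.7] [ 616.  -248.4] [ 615.9 -248.6   38.9   21.3   85.7]
[430.7 253.5] [ 512.1 -278. ] [ 512.2 -278.2   40.1   21.6  -83.3]
[315.3 257.1] [ 411.9 -273.5] [ 411.8 -274.1   38.7   20.5   80.2]
[460.3 357.3] [ 543.1 -386.7] [ 542.5 -384.2   23.5    3.8  -78.6]
top [494.7 384.1] [ 277.6 -237.4] [ 277.3 -237.1   39.5   20.7   20.5]
top [510.3 266.5] [ 515.1 -278.8] [ 515.1 -279.    37.7   19.4  -83.4]
top [493.9 217.5] [ 618.8 -248.7] [ 618.8 -248.8   37.9   19.3   87.7]
top [510.5 315.2] [ 415.  -274.7] [ 415.  -274.7   35.8   18.1   79.6]
```

View pics/v7.png

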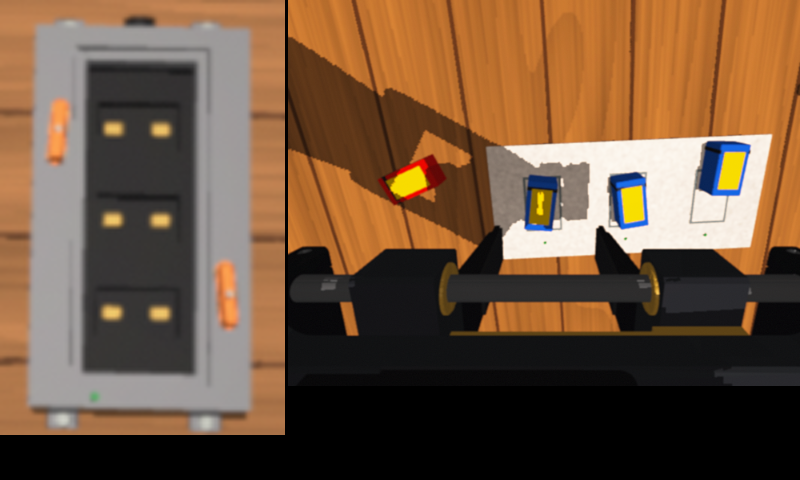

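Emit:
{"name": "drive_tool", "arguments": {"increments": [[-0.3, -1.3, -2, -3], [-0.3, -1.2, -3, -3], [0, 0, -3, 0], [0, 0, -3, 0], [0, 0, -2, 0], [0, 0, -1, 0], [0, 0, 0, 0]]}}

```text
t: 20.8
position: [0.4175, -0.2722, 0.0283]
tcp_rot: [2.345, 2.001, -0.034]
force: [0.2, -0.2, 0.7]
gripper_width: 0.0571
```

```bash
python3 - <<'E'
from mb import *
st(); t=cv2.imread('pics/t7.png')[:,:,::-1].copy(); c=optics.calibration('top')
g=[k+np.array([[330,200]]) for k in blobs(t[200:320,330:395],(12,60,110),(35,255,255),6)]
for k in g: print(cv2.contourArea(k),cen(k).round(1),ray(c,cen(k),.010)[:2].round(4),ray(c,cen(k),.022)[:2].round(4))
E
```

```text
t 20.8 p [ 0.4175 -0.2722  0.0283] yaw y-axis -9.0 F [ 0.2 -0.2  0.7] w 0.0571 j [-0.67 -0.05  2.16 -0.04  0.97 -0.49]
56.0 [333.9 227. ] [0.5979 0.0886] [0.5957 0.0888]
44.5 [390.8 282.1] [ 0.4806 -0.0335] [ 0.4798 -0.0318]
25.0 [351.9 288.7] [0.4652 0.049 ] [0.4646 0.0498]
23.0 [367.9 289. ] [0.4652 0.0151] [0.4646 0.0162]
22.5 [352.1 258. ] [0.5309 0.049 ] [0.5295 0.0498]
22.5 [368.1 228. ] [0.5967 0.0148] [0.5945 0.016 ]
22.0 [368. 258.] [0.5314 0.0149] [0.53   0.0161]
22.0 [352.3 227.2] [0.5978 0.049 ] [0.5956 0.0497]
```

Emit:
{"name": "drive_tool", "arguments": {"increments": [[-0.25, -0.2, -0.5, -1], [0, 0, -0.3, 0], [0, 0, 0, 0]]}}

```text
t: 21.18
position: [0.4164, -0.2754, 0.0223]
tcp_rot: [2.36, 1.977, -0.033]
force: [-0.3, -0.1, -0.1]
gripper_width: 0.0568
```

Emit:
{"name": "drive_tool", "arguments": {"increments": [[0, 0, 0, 0], [0, 0, 0, 0], [0, 0, 0, 0], [0, 0, 0, 0]], "claw": 0.2}}

```text
t: 21.68
position: [0.4167, -0.2757, 0.023]
tcp_rot: [2.359, 1.977, -0.033]
force: [0.7, 0.1, -0.6]
gripper_width: 0.0319
```

```bash
python3 - <<'E'
from mb import *
st()
E
```

```text
t 21.68 p [ 0.4167 -0.2757  0.023 ] yaw y-axis -10.0 F [ 0.7  0.1 -0.6] w 0.0319 j [-0.67 -0.04  2.17 -0.04  0.95 -0.47]
```

Emit:
{"name": "drive_tool", "arguments": {"increments": [[0, 0, 2, 0], [0, 0, 3, 0], [0, 0, 3, 0], [0.6, 3, 0, 1.3], [0.6, 4, 0, 1.3], [0.6, 4, 0, 1.3], [0.6, 4, 0, 1.2], [0.6, 4, 0, 1.2], [0.6, 4, 0, 1.2], [0.6, 4, 0, 1.2], [0.5, 3, 0, 1.2], [0, 0, 0, 0]]}}

```text
t: 23.18
position: [0.4613, 0.0348, 0.1025]
tcp_rot: [2.178, 2.178, -0.025]
force: [0.4, -0.7, -1.0]
gripper_width: 0.032
```

```bash
python3 - <<'E'
from mb import *
s=st(); print(R.from_rotvec(s['tcp_rot']).as_matrix()[:,2].round(3))
E
```

```text
t 23.18 p [0.4613 0.0348 0.1025] yaw y-axis 0.1 F [ 0.4 -0.7 -1. ] w 0.032 j [-0.01 -0.22  2.18 -0.06  1.15  0.02]
[ 0.032 -0.055 -0.998]
```

```bash
python3 - <<'E'
from mb import *
for v in ([-1.8,0,0],[-3.136,.032,-.006],[-2.193,-2.243,.004],[-3.133,-.119,0],[-1.93,-2.471,-.008],[-.136,-3.133,-.014],[-.001,3.135,.014],[.139,3.118,.02],[.15,3.108,.023],[.144,3.085,.025],[2.255,2.106,-.032],[2.359,1.977,-.033],[2.178,2.178,-.025]):
  print(v,R.from_rotvec(v).as_matrix()[:,2].round(3))
E
```

```text
[-1.8, 0, 0] [ 0.     0.974 -0.227]
[-3.136, 0.032, -0.006] [ 0.004  0.005 -1.   ]
[-2.193, -2.243, 0.004] [-0.005  0.001 -1.   ]
[-3.133, -0.119, 0] [-0.     0.006 -1.   ]
[-1.93, -2.471, -0.008] [-0.002  0.008 -1.   ]
[-0.136, -3.133, -0.014] [-0.005  0.009 -1.   ]
[-0.001, 3.135, 0.014] [ 0.007  0.009 -1.   ]
[0.139, 3.118, 0.02] [ 0.021  0.012 -1.   ]
[0.15, 3.108, 0.023] [ 0.031  0.013 -0.999]
[0.144, 3.085, 0.025] [ 0.054  0.014 -0.998]
[2.255, 2.106, -0.032] [ 0.023 -0.055 -0.998]
[2.359, 1.977, -0.033] [ 0.024 -0.062 -0.998]
[2.178, 2.178, -0.025] [ 0.032 -0.055 -0.998]
```

Emit:
{"name": "drive_tool", "arguments": {"increments": [[0.3, -0.3, 0, 0], [0.1, -0.1, -1.5, 0], [0, 0, -1.5, 0], [0, 0, -1.5, 0], [0, 0, -0.8, 0], [0, 0, 0, 0]]}}

```text
t: 23.92
position: [0.4633, 0.0275, 0.0435]
tcp_rot: [2.184, 2.175, -0.031]
force: [-0.1, -0.5, -2.0]
gripper_width: 0.0317
```

```bash
cat >> h.py <<'E'
def st2():
    s=st(); print('tilt',R.from_rotvec(s['tcp_rot']).as_matrix()[:2,2].round(3)); return s
E
python3 - <<'E'
from mb import *
st2(); t,c=snap('top','t8.png'); w,cw=snap('wrist','w8.png')
for p in packs(t,c): print('top',*p, ray(c,p[0],.060)[:2].round(4))
for p in packs(w,cw): print('w',*p)
E
```

```text
t 23.93 p [0.4633 0.0275 0.0435] yaw y-axis -0.2 F [-0.1 -0.5 -2. ] w 0.0317 j [-0.02 -0.13  2.21 -0.06  1.03  0.01]
tilt [ 0.028 -0.056]
top [494.7 384. ] [ 277.8 -237.2] [ 277.7 -237.3   38.8   19.8   19.4] [ 0.2814 -0.2281]
top [510.4 266.6] [ 515.1 -278.9] [ 515.1 -279.1   38.1   19.4  -83.4] [ 0.5123 -0.2686]
top [493.9 217.4] [ 618.8 -248.7] [ 618.8 -248.8   37.9   19.4   88. ] [ 0.6135 -0.2391]
w [499.8  65.7] [538.1 135.8] [5.403e+02 1.342e+02 5.940e+01 5.210e+01 2.000e-01]
w [ 41.2 111.1] [338.6 118. ] [333.  119.1  81.5  45.3  89.4]
w [308.8  63.8] [455.4 136.5] [455.5 134.7  50.6  40.6 -89.9]
w [211.3  63.7] [414.  136.6] [413.9 134.7  50.4  34.1 -89.6]
w [113.   94.4] [370.7 124.6] [371.2 119.8  80.   23.4  89.7]
w [156.3  84.2] [389.7 128.6] [390.4 120.3  79.1  12.1 -89.6]
w [622.6  80.7] [594.  129.7] [596.8 134.2  52.6  20.9 -89.8]
w [326.2 306.5] [462.4  20.7] [462.3  19.8  40.2  25.1  88.8]
w [105.6 282.1] [350.6  36.6] [350.4  33.6  61.8   9.6  89.8]
w [588.8  70.3] [577.8 133.9] [577.9 134.3  51.6   7.5 -88.2]
w [ 88.8 396.2] [327.8 -33.4] [327.7 -33.3  27.7  21.1 
[... 360 characters left out ...]
 46.8   5.5  89.3]
w [400.5 358.8] [503.8 -12.7] [503.1 -13.1  41.8   6.9 -84.4]
w [556.6 239. ] [578.9  56.5] [578.9  56.5  10.6   7.6  89.3]
w [598.4 165.9] [591.8  92.7] [593.6  92.7  35.9   8.2   8.1]
w [442.8 239.2] [520.9  57.2] [520.8  57.   11.    7.5  89.3]
w [251.6 360.8] [420.9 -12.1] [421.8 -11.8  40.    6.3  83.9]
w [545.1 293. ] [578.6  26.5] [578.6  26.5  10.5   7.6  89.1]
w [436.9 293.7] [520.7  27.1] [520.6  26.9  10.5   7.3  89. ]
w [346.2 398. ] [473.8 -38.7] [474.5 -38.8  31.    3.    4.4]
w [429.5  11.8] [505.7 156. ] [505.7 155.7   9.    1.9  89.9]
w [421.1 111.1] [505.2 117.4] [505.1 118.5  18.4   1.5  89.5]
w [325.8 232.6] [462.4  61.3] [462.5  61.1   6.9   3.1  -0.7]
```

View pics/w8.png

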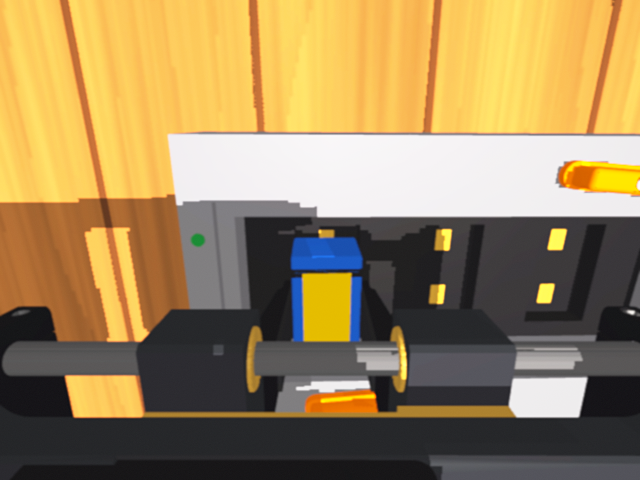

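The pack at (326,290) is held level above the first pocket. Part of that pocket's contact shows at (326,233), and the other pockets are empty. I'll correct and lower gently.

Emit:
{"name": "drive_tool", "arguments": {"increments": [[0.17, 0.35, 0, 0.2], [0, 0, 0, 0], [0, 0, -0.3, 0], [0, 0, 0, 0]]}}

```text
t: 24.52
position: [0.4675, 0.0316, 0.0433]
tcp_rot: [2.176, 2.177, -0.024]
force: [0.3, -0.6, -2.1]
gripper_width: 0.032
```

Emit:
{"name": "drive_tool", "arguments": {"increments": [[-0.25, 0, 0, 0], [0, 0, -0.2, 0], [0, 0, -0.2, 0], [0, 0, 0, 0]]}}

```text
t: 25.02
position: [0.4647, 0.0315, 0.0389]
tcp_rot: [2.177, 2.177, -0.024]
force: [-0.2, -1.1, -1.3]
gripper_width: 0.0318
```

Emit:
{"name": "drive_tool", "arguments": {"increments": [[0, 0, -0.3, 0], [0, 0, -0.3, 0], [0, 0, -0.3, 0], [0, 0, 0, 0]]}}

```text
t: 25.52
position: [0.4647, 0.0315, 0.0292]
tcp_rot: [2.177, 2.177, -0.024]
force: [-0.2, -0.9, -1.3]
gripper_width: 0.0319
```

Emit:
{"name": "drive_tool", "arguments": {"increments": [[0, 0, -0.1, 0], [0, 0, 0, 0]]}}

```text
t: 25.78
position: [0.4651, 0.0316, 0.0292]
tcp_rot: [2.177, 2.177, -0.024]
force: [0.6, 0.4, -1.7]
gripper_width: 0.0318
```

Emit:
{"name": "drive_tool", "arguments": {"increments": [[0, 0, 0, 0], [0, 0, 0, 0], [0, 0, 2, 0], [0, 0, 3, 0], [0, 0, 3, 0], [0.5, -3.5, 1, 0.8], [0.6, -4, 0, 0.9], [0.6, -4, 0, 0.9], [0.6, -4, 0, 0.9], [0.6, -4, 0, 0.9], [0.6, -4, 0, 0.9], [0, 0, 0, 0.9]], "claw": 0.45}}

```text
t: 27.28
position: [0.5018, -0.2111, 0.1241]
tcp_rot: [2.044, 2.293, -0.014]
force: [-0.1, 0.2, 0.2]
gripper_width: 0.0426
```

Emit:
{"name": "drive_tool", "arguments": {"increments": [[0.6, -3, 0, 0], [0.5, -2.5, 0, 0], [0, 0, 0, 0]], "claw": 0.6}}

```text
t: 27.65
position: [0.5129, -0.266, 0.1238]
tcp_rot: [2.044, 2.295, -0.013]
force: [0.5, -0.5, 0.2]
gripper_width: 0.0569
```

```bash
python3 - <<'E'
from mb import *
st2(); t,c=snap('top','t9.png')
for p in packs(t,c): print('top',*p, ray(c,p[0],.040)[:2].round(4))
cv2.imwrite('pics/v9.png',cv2.resize(t[180:340,310:470],None,fx=3,fy=3)[:,:,::-1])
E
```

```text
t 27.65 p [ 0.5129 -0.266   0.1238] yaw y-axis 6.7 F [ 0.5 -0.5  0.2] w 0.0569 j [-0.56 -0.    1.94 -0.02  1.14 -0.67]
tilt [ 0.045 -0.052]
top [494.8 384.3] [ 277.2 -237.5] [ 277.5 -237.9   38.3   19.9   18.8] [ 0.278  -0.2353]
top [493.9 217.5] [ 618.8 -248.7] [ 618.8 -248.8   37.9   19.3   87.7] [ 0.6174 -0.2464]
top [510.6 266.5] [ 515.2 -279.3] [ 515.2 -279.2   36.    18.8  -89.1] [ 0.5146 -0.2769]
top [360.6 288.1] [465.7  32.5] [464.9  32.6  35.2  18.7 -89.7] [0.4653 0.0329]
```

View pics/v9.png

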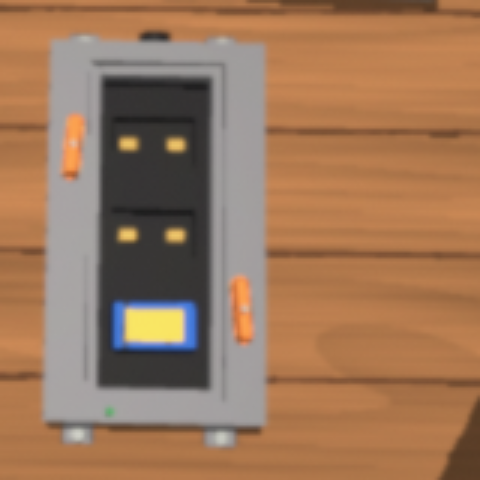

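The pack sits square in the first pocket, and the other two are empty. On to the middle pack.

Emit:
{"name": "drive_tool", "arguments": {"increments": [[0.1, -0.5, -2.5, 0], [0, -0.5, -2.5, 0], [0, 0, -2, 0], [0, 0, -1, 0], [0, 0, -0.5, 0], [0, 0, 0, 0]]}}

```text
t: 28.45
position: [0.5145, -0.2712, 0.037]
tcp_rot: [2.039, 2.3, -0.01]
force: [-0.3, 0.1, 0.0]
gripper_width: 0.0573
```

Emit:
{"name": "drive_tool", "arguments": {"increments": [[0.1, -0.7, 0, 0], [0, 0, -0.7, 0], [0, 0, -0.7, 0], [0, 0, 0, 0]]}}

```text
t: 28.95
position: [0.5168, -0.2797, 0.024]
tcp_rot: [2.037, 2.297, -0.009]
force: [0.5, -0.2, 0.1]
gripper_width: 0.057
```

```bash
python3 - <<'E'
from mb import *
st2()
E
```

```text
t 28.95 p [ 0.5168 -0.2797  0.024 ] yaw y-axis 6.9 F [ 0.5 -0.2  0.1] w 0.057 j [-0.58  0.14  1.98 -0.02  0.95 -0.69]
tilt [ 0.05  -0.052]
```

Emit:
{"name": "drive_tool", "arguments": {"increments": [[-0.15, 0, 0, 0], [0, 0, 0, 0], [0, 0, 0, 0], [0, 0, 0, 0]], "claw": 0.2}}

```text
t: 29.45
position: [0.5151, -0.2796, 0.0241]
tcp_rot: [2.037, 2.297, -0.009]
force: [0.6, 0.2, -0.7]
gripper_width: 0.032
```

Emit:
{"name": "drive_tool", "arguments": {"increments": [[0, 0, 2, 0], [0, 0, 3, 0], [0, 0, 3, 0], [0.2, 3, 0, -0.8], [0.2, 4, 0, -0.8], [0.2, 4, 0, -0.8], [0.2, 4, 0, -0.8], [0.2, 4, 0, -0.8], [0.2, 4, 0, -0.8], [0.2, 4, 0, -0.8], [0.2, 3, 0, -0.8], [0, 0, 0, 0]]}}

```text
t: 30.95
position: [0.5348, 0.0282, 0.1252]
tcp_rot: [2.157, 2.161, -0.001]
force: [-0.5, -0.5, -1.1]
gripper_width: 0.0318
```

```bash
python3 - <<'E'
from mb import *
st2()
E
```

```text
t 30.95 p [0.5348 0.0282 0.1252] yaw y-axis 0.2 F [-0.5 -0.5 -1.1] w 0.0318 j [-0.01 -0.09  2.03 -0.07  1.15  0.01]
tilt [ 0.062 -0.062]
```

Emit:
{"name": "drive_tool", "arguments": {"increments": [[-0.3, 0.5, -1.5, 0], [0, 0, -1.5, 0], [0, 0, -1.5, 0], [0, 0, -1.5, 0], [0, 0, -1, 0], [0, 0, 0, 0]]}}

```text
t: 31.7
position: [0.53, 0.0305, 0.0494]
tcp_rot: [2.162, 2.159, -0.005]
force: [0.2, 1.3, -1.5]
gripper_width: 0.0317
```

Emit:
{"name": "drive_tool", "arguments": {"increments": [[0.1, 0.1, -0.2, 0], [0, 0, 0, 0], [0, 0, -0.2, 0], [0, 0, 0, 0]]}}

```text
t: 32.2
position: [0.5326, 0.0316, 0.0468]
tcp_rot: [2.16, 2.157, -0.001]
force: [0.8, -0.4, -0.3]
gripper_width: 0.0318
```

Emit:
{"name": "drive_tool", "arguments": {"increments": [[-0.16, 0, 0, 0], [0, 0, -0.2, 0], [0, 0, -0.2, 0], [0, 0, -0.2, 0], [0, 0, 0, 0]]}}

```text
t: 32.83
position: [0.531, 0.0317, 0.0407]
tcp_rot: [2.16, 2.157, -0.001]
force: [0.6, -0.0, -0.9]
gripper_width: 0.0311
```

Emit:
{"name": "drive_tool", "arguments": {"increments": [[0, 0, -0.3, 0], [0, 0, -0.3, 0], [0, 0, -0.3, 0], [0, 0, -0.1, 0], [0, 0, 0, 0]]}}

```text
t: 33.45
position: [0.5311, 0.0316, 0.0304]
tcp_rot: [2.16, 2.157, -0.001]
force: [-1.5, 0.0, 1.0]
gripper_width: 0.032
```

Emit:
{"name": "drive_tool", "arguments": {"increments": [[0, 0, 0, 0], [0, 0, 0, 0], [0, 0, 2, 0], [0, 0, 3, 0], [0, 0, 3, 0], [1.2, -4, 1, -0.3], [1.2, -4, 0, -0.3], [1.2, -4, 0, -0.3], [1.2, -4, 0, -0.3], [1.2, -4, 0, -0.3], [1.2, -4, 0, -0.3], [0, 0, 0, 0]], "claw": 0.45}}

```text
t: 34.95
position: [0.6066, -0.216, 0.126]
tcp_rot: [2.187, 2.119, 0.004]
force: [-1.0, 0.7, -0.3]
gripper_width: 0.0432
```

```bash
python3 - <<'E'
from mb import *
st2(); t,c=snap('top','t10.png')
for p in packs(t,c): print('top',*p, ray(c,p[0],.040)[:2].round(4))
E
```

```text
t 34.95 p [ 0.6066 -0.216   0.126 ] yaw y-axis -1.7 F [-1.   0.7 -0.3] w 0.0432 j [-0.41  0.13  1.8  -0.04  1.12 -0.36]
tilt [ 0.068 -0.067]
top [360.6 288. ] [465.7  32.5] [464.9  32.6  35.2  18.6 -89.7] [0.4655 0.0329]
top [360.7 255.9] [532.7  32.6] [532.6  32.8  35.7  16.8 -89.1] [0.532  0.0329]
top [488.3 214.9] [ 624.1 -236.9] [ 621.7 -237.3   17.6   14.8   -2. ] [ 0.6228 -0.2348]
```

Emit:
{"name": "drive_tool", "arguments": {"increments": [[0.6, -1.5, -1, -0.6], [0.6, -1.7, -1.5, 0], [0, 0, -1.5, 0], [0, 0, -1.5, 0], [0, 0, -1.5, 0], [0, 0, -1, 0], [0, 0, 0, 0]], "claw": 0.6}}

```text
t: 35.88
position: [0.6172, -0.2427, 0.0388]
tcp_rot: [2.196, 2.117, 0.002]
force: [-0.8, -0.4, -0.4]
gripper_width: 0.0568
```

```bash
python3 - <<'E'
from mb import *
st2()
E
```

```text
t 35.88 p [ 0.6172 -0.2427  0.0388] yaw y-axis -2.0 F [-0.8 -0.4 -0.4] w 0.0568 j [-0.44  0.26  1.8  -0.04  0.99 -0.39]
tilt [ 0.064 -0.065]
```

Emit:
{"name": "drive_tool", "arguments": {"increments": [[0.1, -0.6, -0.3, 0], [0, 0, -0.6, 0], [0, 0, -0.6, 0], [0, 0, 0, 0]]}}

```text
t: 36.38
position: [0.6194, -0.2498, 0.0245]
tcp_rot: [2.194, 2.115, 0.004]
force: [-0.6, -0.6, 1.1]
gripper_width: 0.0572
```

Grip the pack, then lift slowly and see what happens to the tool tilt, which has been creeping up.

Emit:
{"name": "drive_tool", "arguments": {"increments": [[0, 0, 0, 0], [0, 0, 0, 0], [0, 0, 0, 0], [0, 0, 0, 0], [0, 0, 1, 0], [0, 0, 1, 0], [0, 0, 1, 0], [0, 0, 1, 0], [0, 0, 1, 0], [0, 0, 1, 0], [0, 0, 1, 0], [0, 0, 1, 0]], "claw": 0.2}}

```text
t: 37.88
position: [0.6191, -0.2495, 0.1103]
tcp_rot: [2.194, 2.115, 0.004]
force: [0.2, -0.1, -1.4]
gripper_width: 0.0318
```

```bash
python3 - <<'E'
from mb import *
st2()
E
```

```text
t 37.88 p [ 0.6191 -0.2495  0.1103] yaw y-axis -2.0 F [ 0.2 -0.1 -1.4] w 0.0318 j [-0.45  0.19  1.76 -0.03  1.1  -0.4 ]
tilt [ 0.067 -0.066]
```

Emit:
{"name": "drive_tool", "arguments": {"increments": [[-0.2, 2.6, 0, 0.2], [-0.2, 2.6, 0, 0.2], [-0.2, 2.6, 0, 0.2], [-0.2, 2.6, 0, 0.2], [-0.2, 2.6, 0, 0.2], [-0.2, 2.6, 0, 0.2], [-0.2, 2.6, 0, 0.2], [-0.2, 2.6, 0, 0.2], [-0.2, 2.6, 0, 0.2], [-0.2, 2.6, 0, 0.2], [-0.2, 2, 0, 0.2], [0, 0, 0, 0]]}}

```text
t: 39.38
position: [0.5863, 0.0572, 0.1053]
tcp_rot: [2.144, 2.179, 0.001]
force: [0.5, -0.6, -1.6]
gripper_width: 0.0319
```

```bash
python3 - <<'E'
from mb import *
st2()
E
```

```text
t 39.38 p [0.5863 0.0572 0.1053] yaw y-axis 1.0 F [ 0.5 -0.6 -1.6] w 0.0319 j [ 0.04  0.05  1.92 -0.07  1.11  0.05]
tilt [ 0.061 -0.059]
```

Emit:
{"name": "drive_tool", "arguments": {"increments": [[0.6, -1.3, 0, -1], [0.5, -1.3, 0, 0], [0, 0, -1, 0], [0, 0, -1, 0], [0, 0, -1, 0], [0, 0, -1, 0], [0, 0, -1, 0], [0, 0, -0.5, 0], [0, 0, 0, 0]]}}

```text
t: 40.5
position: [0.5963, 0.0276, 0.0443]
tcp_rot: [2.168, 2.158, -0.005]
force: [-0.0, -0.0, -1.0]
gripper_width: 0.032
```

Emit:
{"name": "drive_tool", "arguments": {"increments": [[0, 0.33, 0, 0.3], [0, 0, 0, 0]]}}

```text
t: 40.75
position: [0.5969, 0.0313, 0.045]
tcp_rot: [2.161, 2.164, -0.004]
force: [0.5, 0.1, -1.2]
gripper_width: 0.0318
```

Emit:
{"name": "drive_tool", "arguments": {"increments": [[0, 0, -0.25, 0], [0, 0, -0.25, 0], [0, 0, -0.25, 0], [0, 0, -0.25, 0], [0, 0, -0.2, 0], [0, 0, 0, 0]]}}

```text
t: 41.5
position: [0.5972, 0.0313, 0.0328]
tcp_rot: [2.161, 2.163, -0.002]
force: [0.1, -0.1, -1.7]
gripper_width: 0.0321
```

Emit:
{"name": "drive_tool", "arguments": {"increments": [[0, 0, -0.2, 0], [0, 0, -0.1, 0], [0, 0, -0.1, 0], [0, 0, 0, 0]]}}

```text
t: 42.0
position: [0.5978, 0.0313, 0.0313]
tcp_rot: [2.16, 2.163, -0.003]
force: [0.3, 0.6, -3.0]
gripper_width: 0.0319
```

Emit:
{"name": "drive_tool", "arguments": {"increments": [[0, 0, 0, 0], [0, 0, 0, 0], [0, 0, 1.2, 0], [0, 0, 1.2, 0], [0, 0, 1.2, 0], [0, 0, 1.2, 0], [0, 0, 1.2, 0], [0, 0, 1.2, 0], [0, 0, 1.2, 0], [-1.2, 0, 1.2, 0], [-1.2, 0, 0, 0], [-1.2, 0, 0, 0]], "claw": 0.45}}

```text
t: 43.5
position: [0.5624, 0.0312, 0.1362]
tcp_rot: [2.158, 2.16, 0.003]
force: [-0.1, 0.1, -0.1]
gripper_width: 0.0425
```

Emit:
{"name": "drive_tool", "arguments": {"increments": [[-1.2, 1.5, 0, 5], [-1.2, 1.5, 0, 5], [-1.2, 1.5, 0, 5], [-1.2, 1.5, 0, 5], [0, 1.5, 0, 5], [0, 1.5, 0, 5], [0, 1.5, 0, 5], [0, 1.5, 0, 5], [0, 1.5, 0, 5], [0, 1.5, 0, 5], [0, 1.5, 0, 5], [0, 1.5, 0, 5]], "claw": 0.35}}

```text
t: 45.0
position: [0.4999, 0.214, 0.1263]
tcp_rot: [0.744, 2.985, 0.053]
force: [0.1, -0.3, 0.5]
gripper_width: 0.0337
```

```bash
python3 - <<'E'
from mb import *
st2(); t,c=snap('top','t11.png')
for p in packs(t,c): print('top',*p, ray(c,p[0],.040)[:2].round(4))
cv2.imwrite('pics/v11.png',cv2.resize(t[180:340,210:410],None,fx=3,fy=3)[:,:,::-1])
E
```

```text
t 45.0 p [0.4999 0.214  0.1263] yaw y-axis 62.1 F [ 0.1 -0.3  0.5] w 0.0337 j [ 0.31 -0.09  2.02 -0.01  1.14 -0.77]
tilt [0.071 0.018]
top [494.7 384. ] [ 277.8 -237.2] [ 277.7 -237.3   38.8   19.8   19.4] [ 0.2786 -0.2352]
top [360.6 288.1] [465.7  32.5] [464.9  32.6  35.2  18.7 -89.7] [0.4653 0.0329]
top [360.5 256. ] [532.6  32.8] [532.6  32.8  35.7  16.8 -89.1] [0.5318 0.0333]
top [360.9 224.8] [598.8  32.2] [598.5  32.   38.1  17.2 -89.2] [0.5978 0.0327]
```

View pics/v11.png

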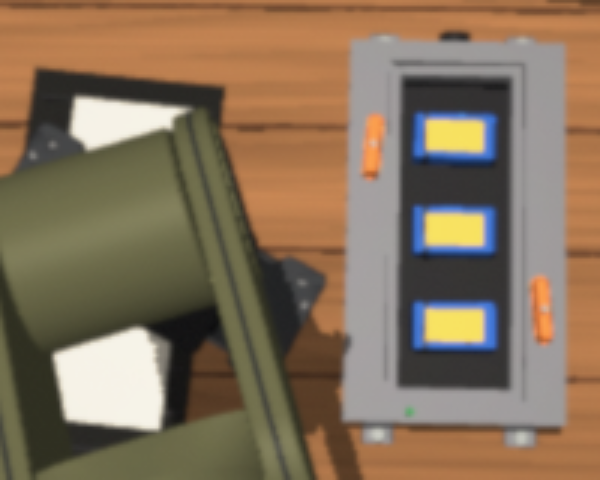

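All three packs appear to sit squarely in their pockets. I'll check their heights with the side view and measure the panel for the grasp.

```bash
python3 - <<'E'
from mb import *
t=cv2.imread('pics/t11.png')[:,:,::-1].copy(); c=optics.calibration('top'); s,cs=snap('side','s12.png')
T=[k for k in blobs(t,(20,120,120),(32,255,255),25)]; S=blobs(s,(18,110,100),(34,255,255),8)
for k in S: print('side',cen(k).round(1),cv2.contourArea(k))
for k in T:
  for z in (.040,.052): print(proj(cs,ray(c,cen(k),z)).round(1),end=' ')
  print()
E
```

```text
side [302.2 206.2] 67.0
side [352.9 254.8] 61.5
side [467.5 229.6] 57.0
side [325.9 247.2] 56.0
side [280.1 198.1] 38.5
side [299.5 240. ] 30.5
side [287.7 218.3] 14.0
[466.8 226.5] [466.6 222.7] 
[352.7 254.8] [353.1 250.3] 
[325.6 247.2] [326.1 242.8] 
[300.3 239.8] [301.  235.7]
```

Emit:
{"name": "drive_tool", "arguments": {"increments": [[0.2, 1.4, 0, 5.5], [0.2, 1.4, 0, 5.5], [0.2, 1.4, 0, 5.5], [0.2, 1.3, 0, 5.5], [0, 0, 0, 0]]}}

```text
t: 45.72
position: [0.5055, 0.2673, 0.1238]
tcp_rot: [0.161, 3.083, 0.066]
force: [-0.9, -0.5, 0.2]
gripper_width: 0.0334
```

```bash
python3 - <<'E'
from mb import *
st2()
E
```

```text
t 45.73 p [0.5055 0.2673 0.1238] yaw y-axis 84.1 F [-0.9 -0.5  0.2] w 0.0334 j [ 0.38 -0.02  1.96  0.02  1.14 -1.09]
tilt [0.056 0.04 ]
```

The side view matches label tops at 40 mm to within 0.5 px, so all three packs are seated. Next I descend on the panel handle.

Emit:
{"name": "drive_tool", "arguments": {"increments": [[0.4, 0.4, -1, 0.6], [0, 0, -1.3, 0], [0, 0, -1.3, 0], [0, 0, -1.3, 0], [0, 0, -1.3, 0], [0, 0, -1.3, 0], [0, 0, -1, 0], [0, 0, 0, 0]]}}

```text
t: 46.72
position: [0.5077, 0.2689, 0.0302]
tcp_rot: [0.153, 3.088, 0.062]
force: [-0.7, 0.5, 0.7]
gripper_width: 0.0335
```

```bash
python3 - <<'E'
from mb import *
st2(); w,c=snap('wrist','w13.png')
E
```

```text
t 46.73 p [0.5077 0.2689 0.0302] yaw y-axis 84.4 F [-0.7  0.5  0.7] w 0.0335 j [ 0.39  0.11  2.    0.02  0.97 -1.1 ]
tilt [0.051 0.038]
```

View pics/w13.png

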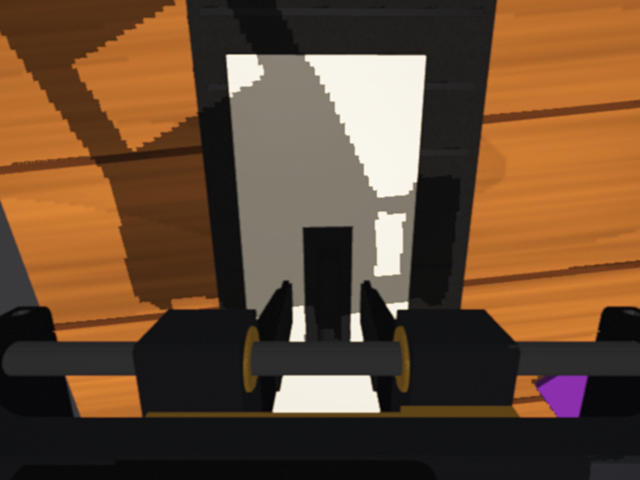

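The handle at (328,270) sits between the fingers.

Emit:
{"name": "drive_tool", "arguments": {"increments": [[0.2, 0.1, -0.5, 0.2], [0, 0, -0.5, 0], [0, 0, -0.3, 0], [0, 0, 0, 0]]}}

```text
t: 47.28
position: [0.5116, 0.2708, 0.0186]
tcp_rot: [0.147, 3.084, 0.065]
force: [0.0, -1.1, 0.5]
gripper_width: 0.0336
```

Emit:
{"name": "drive_tool", "arguments": {"increments": [[0, 0, 0, 0], [0, 0, 0, 0], [0, 0, 0, 0], [0, 0, 0, 0], [0, 0, 0, 0]], "claw": 0}}

```text
t: 47.9
position: [0.5118, 0.2707, 0.0194]
tcp_rot: [0.147, 3.084, 0.064]
force: [-0.0, -1.1, 0.1]
gripper_width: 0.0118
```

```bash
python3 - <<'E'
from mb import *
st2(); t,c=snap('top','t14.png')
E
```

```text
t 47.9 p [0.5118 0.2707 0.0194] yaw y-axis 84.6 F [-0.  -1.1  0.1] w 0.0118 j [ 0.39  0.13  2.    0.02  0.95 -1.1 ]
tilt [0.055 0.039]
```

Emit:
{"name": "drive_tool", "arguments": {"increments": [[0, 0, 0.6, 0], [0, 0, 1.2, 0], [0, 0, 1.3, 0], [0, 0, 1.3, 0], [0, 0, 1.3, 0], [0, 0, 1.3, 0], [0, 0, 1.3, 0], [0, 0, 1, 0], [0, -1.5, 0, 0.5], [0.2, -2, 0, 0.5], [0.2, -2, 0, 0.5], [0.2, -2, 0, 0.5]]}}

```text
t: 49.45
position: [0.5163, 0.1918, 0.1181]
tcp_rot: [0.086, 3.088, 0.065]
force: [-0.3, -0.1, -0.8]
gripper_width: 0.0117
```

Emit:
{"name": "drive_tool", "arguments": {"increments": [[0.2, -2, 0, 0.5], [0.2, -2, 0, 0.5], [0.2, -2, 0, 0.5], [0.2, -2, 0, 0.5], [0.2, -2, 0, 0.5], [0.2, -2, 0, 0.5], [0.2, -1.5, 0, 0.3], [0, -1, 0, 0], [0, 0, 0, 0]]}}

```text
t: 50.58
position: [0.5237, 0.0332, 0.1109]
tcp_rot: [-0.0, 3.104, 0.061]
force: [-0.3, 0.1, -1.9]
gripper_width: 0.012
```

```bash
python3 - <<'E'
from mb import *
st2(); s,c=snap('side','s15.png'); w,cw=snap('wrist','w15.png')
v=np.zeros((480,800,3),np.uint8); v[:300,:400]=s[120:345,150:450][:,:,::-1].repeat(1,0) if 0 else cv2.resize(s[150:350,200:467],(400,300))[:,:,::-1]; v[:300,400:]=cv2.resize(w,(400,300))[:,:,::-1]; cv2.imwrite('pics/v15.png',v[:300])
E
```

```text
t 50.58 p [0.5237 0.0332 0.1109] yaw y-axis 90.1 F [-0.3  0.1 -1.9] w 0.012 j [-0.06 -0.09  2.05  0.05  1.15 -1.65]
tilt [0.037 0.04 ]
```

View pics/v15.png

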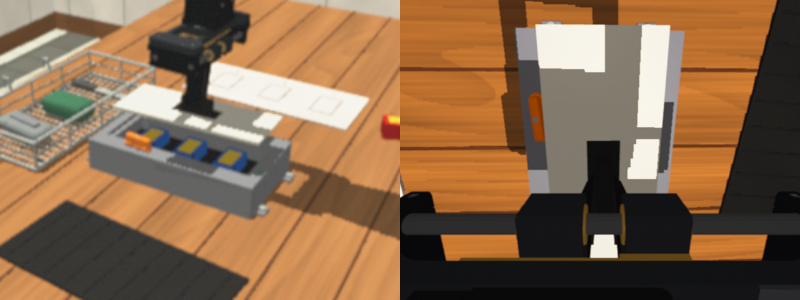

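The packs lie in the box and the panel hangs level over it.

Emit:
{"name": "drive_tool", "arguments": {"increments": [[0.5, 0, 0, 0], [0.4, 0, -1, 0], [0, 0, -1, 0], [0, 0, -1, 0], [0, 0, -0.7, 0], [0, 0, 0, 0]]}}

```text
t: 51.42
position: [0.5324, 0.0356, 0.0701]
tcp_rot: [-0.006, 3.106, 0.062]
force: [-0.4, -0.9, -1.7]
gripper_width: 0.0117
```

Emit:
{"name": "drive_tool", "arguments": {"increments": [[0.05, -0.3, 0, -0.3], [0, 0, 0, 0], [0, 0, -0.3, 0], [0, 0, 0, 0]]}}

```text
t: 51.92
position: [0.5337, 0.0322, 0.0681]
tcp_rot: [0.003, 3.104, 0.062]
force: [-0.5, 0.3, -0.4]
gripper_width: 0.012
```

```bash
python3 - <<'E'
from mb import *
st2(); t,c=snap('top','t16.png')
h=cv2.cvtColor(t,cv2.COLOR_RGB2HSV)
k=[q+np.array([[315,180]]) for q in blobs(t[180:340,315:410],(0,0,215),(180,45,255),100)]
for q in k: print(cen(q),rect(c,q,.056),cv2.contourArea(q))
E
```

```text
t 51.92 p [0.5337 0.0322 0.0681] yaw y-axis 89.9 F [-0.5  0.3 -0.4] w 0.012 j [-0.06 -0.01  2.06  0.05  1.07 -1.65]
tilt [0.037 0.04 ]
[343.54520548 213.04748858] [6.14e+02 6.69e+01 6.56e+01 2.08e+01 5.00e-01] 182.5
```

Emit:
{"name": "drive_tool", "arguments": {"increments": [[-0.05, 0, -0.2, 0], [0, 0, -0.2, 0], [0, 0, -0.2, 0], [0, 0, 0, 0]]}}

```text
t: 52.48
position: [0.5334, 0.0323, 0.0619]
tcp_rot: [0.003, 3.103, 0.062]
force: [0.5, 0.0, -0.7]
gripper_width: 0.0118
```

Emit:
{"name": "drive_tool", "arguments": {"increments": [[0, 0, -0.2, 0], [0, 0, -0.15, 0], [0, 0, 0, 0]]}}

```text
t: 52.85
position: [0.5338, 0.0324, 0.0593]
tcp_rot: [0.003, 3.103, 0.062]
force: [-1.3, -0.4, -0.3]
gripper_width: 0.0117
```

Emit:
{"name": "drive_tool", "arguments": {"increments": [[0, 0, -0.15, 0], [0, 0, 0, 0]]}}

```text
t: 53.1
position: [0.5343, 0.0325, 0.0593]
tcp_rot: [0.002, 3.102, 0.062]
force: [-0.4, -0.4, -0.3]
gripper_width: 0.012
```

Emit:
{"name": "drive_tool", "arguments": {"increments": [[0, 0, 0, 0], [0, 0, 0, 0], [0, 0, 0, 0], [0, 0, 1, 0], [0, 0, 1.2, 0], [0, 0, 1.2, 0], [0, 0, 1.2, 0], [1, 1.1, 0, -1], [1.2, 1.4, 0, -1], [1.2, 1.4, 0, -1], [1.2, 1.4, 0, -1], [0, 0, 0, 0]], "claw": 0.35}}

```text
t: 54.6
position: [0.5842, 0.0865, 0.1146]
tcp_rot: [0.115, 3.09, 0.059]
force: [-0.3, -0.1, 1.2]
gripper_width: 0.0334
```

```bash
python3 - <<'E'
from mb import *
st2(); t,c=snap('top','t17.png'); w,cw=snap('wrist','w17.png')
for q in blobs(t[180:340,315:410],(0,0,190),(180,45,255),500): q=q+np.array([[315,180]]);print(cen(q),rect(c,cv2.convexHull(q),.05))
v=np.hstack([cv2.resize(t[180:340,310:420],(330,480)),cv2.resize(w,(470,353),).repeat(1,0)[:, :].copy() if 0 else cv2.copyMakeBorder(cv2.resize(w,(470,353)),0,127,0,0,cv2.BORDER_CONSTANT)])
cv2.imwrite('pics/v17.png',v[:,:,::-1])
E
```

```text
t 54.6 p [0.5842 0.0865 0.1146] yaw y-axis 85.8 F [-0.3 -0.1  1.2] w 0.0334 j [ 0.04  0.04  1.91  0.04  1.14 -1.47]
tilt [0.05  0.036]
```

View pics/v17.png

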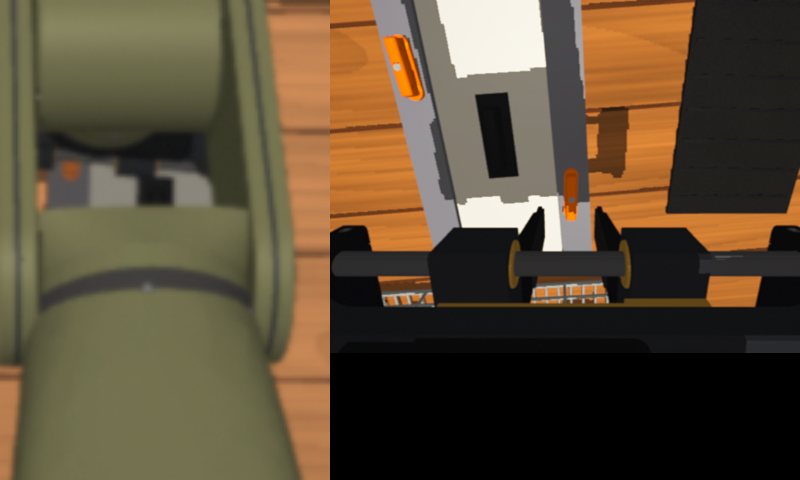

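Emit:
{"name": "drive_tool", "arguments": {"increments": [[-1, -2.8, 0, -8], [-1, -2.8, 0, -8], [-1, -2.8, 0, -8], [-1, -2.8, 0, -8], [-1, -2.8, 0, -8], [-1, -2.8, 0, -8], [-1, -2.8, 0, -8], [-1, -2.8, 0, -8], [-1, -2.8, 0, -8], [-1, -2.8, 0, -8], [-1, -2.8, 0, 0], [0, 0, 0, 0]]}}

```text
t: 56.2
position: [0.4608, -0.2361, 0.1155]
tcp_rot: [2.126, 2.231, -0.009]
force: [0.8, -0.3, -0.4]
gripper_width: 0.0333
```

```bash
python3 - <<'E'
from mb import *
st2(); t,c=snap('top','t18.png'); s,cs=snap('side','s18.png')
a=cv2.imread('pics/top0.png')[:,:,::-1].copy(); b=cv2.imread('pics/side0.png')[:,:,::-1].copy()
for im in (a,t):
  for q in blobs(im[180:340,315:410],(0,0,190),(180,45,255),500): q=q+np.array([[315,180]]);print(cen(q),rect(c,cv2.convexHull(q),.05))
for im in (b,s):
  for q in blobs(im[215:300,255:400],(0,0,200),(180,45,255),300): print('side',cen(q).round(2),cv2.contourArea(q),np.array(cv2.boundingRect(q)))
  for q in blobs(im[215:300,255:400],(0,0,0),(180,255,60),60): print('rib',cen(q).round(2),cv2.contourArea(q))
z=lambda im,u0,v0,u1,v1,f:cv2.resize(im[v0:v1,u0:u1],None,fx=f,fy=f,interpolation=cv2.INTER_CUBIC)
v=np.hstack([z(s,255,215,400,300,2.7),z(b,255,215,400,300,2.7)]); u=z(t,310,180,410,340,2.2)
vv=np.zeros((600,800,3),np.uint8); vv[:v.shape[0],:v.shape[1]]=v; vv[235:235+u.shape[0],:u.shape[1]]=u; cv2.imwrite('pics/v18.png',vv[:,:,::-1])
E
```

```text
t 56.2 p [ 0.4608 -0.2361  0.1155] yaw y-axis 2.8 F [ 0.8 -0.3 -0.4] w 0.0333 j [-0.57 -0.12  2.07 -0.02  1.14 -0.61]
tilt [ 0.04  -0.045]
[361.34826082 257.11027196] [ 5.313e+02  3.310e+01  2.303e+02  9.040e+01 -2.000e-01]
[361.06187728 256.24194324] [ 5.324e+02  3.350e+01  2.325e+02  9.130e+01 -2.000e-01]
side [75.59 30.41] 1581.0 [ 18   9 109  43]
rib [71.8  25.35] 166.0
rib [ 7.22 80.79] 104.0
side [75.79 30.25] 1585.5 [ 18   8 109  44]
rib [71.14 25.28] 165.0
rib [ 7.11 80.81] 102.0
```

The side view matches the start picture to about 0.2 px, and the panel centre from the top is within 1.2 mm of where it was. The panel is home, so now the right button.

Emit:
{"name": "drive_tool", "arguments": {"increments": [[0.1, 1.9, 0, -8], [0.1, 1.9, 0, -8], [0.1, 1.9, 0, -8], [0.1, 1.9, 0, -8], [0.1, 1.9, 0, -8], [0.1, 1.9, 0, -8], [0.1, 1.9, 0, -8], [0.1, 1.9, 0, -8], [0.1, 1.9, 0, -8], [0.1, 1.9, 0, -8], [0.1, 1.8, 0, -7], [0, 0, 0, 0]]}}

```text
t: 57.8
position: [0.4707, -0.0073, 0.115]
tcp_rot: [3.102, 0.108, -0.069]
force: [-0.4, -0.7, 0.4]
gripper_width: 0.0337
```

```bash
python3 - <<'E'
from mb import *
st2()
E
```

```text
t 57.8 p [ 0.4707 -0.0073  0.115 ] yaw y-axis -86.0 F [-0.4 -0.7  0.4] w 0.0337 j [-0.1  -0.17  2.11 -0.04  1.24  1.41]
tilt [-0.043 -0.038]
```

Emit:
{"name": "drive_tool", "arguments": {"increments": [[0.2, -1, 0, 0], [0.2, -0.9, 0, 0], [0, 0, -1, 0], [0, 0, -1, 0], [0, 0, -1, 0], [0, 0, 0, 0]]}}

```text
t: 58.55
position: [0.4738, -0.029, 0.0818]
tcp_rot: [3.102, 0.112, -0.072]
force: [0.1, 0.0, 0.2]
gripper_width: 0.0333
```

Emit:
{"name": "drive_tool", "arguments": {"increments": [[0.05, 0.25, -0.6, 0], [0, 0, -1, 0], [0, 0, -0.8, 0], [0, 0, 0, 0]]}}

```text
t: 59.05
position: [0.4743, -0.0259, 0.056]
tcp_rot: [3.102, 0.113, -0.072]
force: [-0.1, 0.2, 0.0]
gripper_width: 0.0332
```

Emit:
{"name": "drive_tool", "arguments": {"increments": [[0, 0, 0, 0], [0, 0, 0, 0], [0, 0, 0, 0], [0, 0, 0, 0]], "claw": 0}}

```text
t: 59.55
position: [0.4749, -0.026, 0.0567]
tcp_rot: [3.102, 0.113, -0.07]
force: [0.8, 0.1, -2.3]
gripper_width: 0.0091
```

Emit:
{"name": "drive_tool", "arguments": {"increments": [[0, 0, 0, 7], [0, 0, 0, 7], [0, 0, 0, 7], [0, 0, 0, 7], [0, 0, 0, 7], [0, 0, 0, 7], [0, 0, 0, 7], [0, 0, 0, 7], [0, 0, 0, 7], [0, 0, 0, 7], [0, 0, 0, 7], [0, 0, 0, 7]]}}

```text
t: 61.05
position: [0.4753, -0.0261, 0.0567]
tcp_rot: [2.165, 2.196, -0.009]
force: [0.7, 0.5, -1.0]
gripper_width: 0.0087
```

```bash
python3 - <<'E'
from mb import *
st2()
E
```

```text
t 61.05 p [ 0.4753 -0.0261  0.0567] yaw y-axis 0.9 F [ 0.7  0.5 -1. ] w 0.0087 j [-0.14 -0.14  2.19 -0.04  1.04 -0.14]
tilt [ 0.037 -0.044]
```

Emit:
{"name": "drive_tool", "arguments": {"increments": [[0, 0, 0, 0], [0, 0, 0, 0], [0, 0, 1.5, 0], [0, 0, 2, 0], [0, 0, 1.5, 0], [1.6, 1.6, 0, 8], [1.6, 1.6, 0, 8], [1.6, 1.6, 0, 8], [1.6, 1.6, 0, 8], [1.6, 1.6, 0, 8], [1.5, 1.6, 0, 8], [1.5, 1.5, 0, 8]], "claw": 0.35}}

```text
t: 62.55
position: [0.5914, 0.0877, 0.1191]
tcp_rot: [0.847, 2.962, 0.045]
force: [0.3, 0.1, -0.3]
gripper_width: 0.0334
```

Emit:
{"name": "drive_tool", "arguments": {"increments": [[0, 0, 0, 8], [0, 0, 0, 8], [0, 0, 0, 8], [0, 0, 0, 4], [0, 0, 0, 0]]}}

```text
t: 63.18
position: [0.594, 0.0892, 0.124]
tcp_rot: [0.08, 3.084, 0.069]
force: [-0.8, 0.6, 0.0]
gripper_width: 0.0336
```

```bash
python3 - <<'E'
from mb import *
st2()
E
```

```text
t 63.17 p [0.594  0.0892 0.124 ] yaw y-axis 87.1 F [-0.8  0.6  0. ] w 0.0336 j [ 0.04  0.05  1.89  0.04  1.15 -1.5 ]
tilt [0.057 0.043]
```

Emit:
{"name": "drive_tool", "arguments": {"increments": [[-0.8, 0, -1, -2], [0, 0, -1.2, 0], [0, 0, -1.2, 0], [0, 0, -1, 0], [0, 0, 0, 0]]}}

```text
t: 63.8
position: [0.5867, 0.0893, 0.079]
tcp_rot: [0.139, 3.08, 0.067]
force: [-0.3, 0.8, -0.6]
gripper_width: 0.0331
```

Emit:
{"name": "drive_tool", "arguments": {"increments": [[-0.1, 0, -0.8, 0], [0, 0, -0.8, 0], [0, 0, -0.6, 0], [0, 0, 0, 0]]}}

```text
t: 64.3
position: [0.5861, 0.0892, 0.0558]
tcp_rot: [0.139, 3.079, 0.067]
force: [-0.0, 0.9, -0.0]
gripper_width: 0.033
```

Emit:
{"name": "drive_tool", "arguments": {"increments": [[0, 0, 0, 0], [0, 0, 0, 0], [0, 0, 0, 0], [0, 0, 0, 0]], "claw": 0}}

```text
t: 64.8
position: [0.5867, 0.0895, 0.0566]
tcp_rot: [0.139, 3.078, 0.068]
force: [-0.9, 0.6, -1.3]
gripper_width: 0.0088
```

Emit:
{"name": "drive_tool", "arguments": {"increments": [[0, 0, 0, -7], [0, 0, 0, -7], [0, 0, 0, -7], [0, 0, 0, -7], [0, 0, 0, -7], [0, 0, 0, -7], [0, 0, 0, -7], [0, 0, 0, -7], [0, 0, 0, -7], [0, 0, 0, -7], [0, 0, 0, -7], [0, 0, 0, -7]]}}

```text
t: 66.3
position: [0.5863, 0.0887, 0.0566]
tcp_rot: [2.203, 2.134, -0.019]
force: [-0.7, -0.3, -0.8]
gripper_width: 0.009
```

```bash
python3 - <<'E'
from mb import *
st2()
E
```

```text
t 66.3 p [0.5863 0.0887 0.0566] yaw y-axis -1.7 F [-0.7 -0.3 -0.8] w 0.009 j [ 0.09  0.13  1.93 -0.08  1.05  0.16]
tilt [ 0.043 -0.061]
```

Both bars are square. I'll release, retreat clear of the box and do a last check.

Emit:
{"name": "drive_tool", "arguments": {"increments": [[0, 0, 0, 0], [0, 0, 0, 0], [0, 0, 1.5, 0], [0, 0, 2, 0], [0, 0, 2, 0], [0, 0, 2, 0], [-2, -4, 0, 0], [-2, -4, 0, 0], [-2, -4, 0, 0], [-2, -4, 0, 0], [-2, -4, 0, 0], [-2, -4, 0, 0]], "claw": 0.35}}

```text
t: 67.8
position: [0.4682, -0.1558, 0.1507]
tcp_rot: [2.18, 2.138, -0.001]
force: [1.2, -1.0, 0.1]
gripper_width: 0.0336
```

Emit:
{"name": "drive_tool", "arguments": {"increments": [[0, -4, 0, 0], [0, -3, 0, 0], [0, 0, 0, 0]]}}

```text
t: 68.18
position: [0.4676, -0.2307, 0.1559]
tcp_rot: [2.18, 2.129, 0.001]
force: [1.0, 0.1, 0.1]
gripper_width: 0.0333
```

```bash
python3 - <<'E'
from mb import *
st2(); t,c=snap('top','t20.png'); s,cs=snap('side','s20.png')
for q in blobs(t[180:340,315:410],(0,0,190),(180,45,255),500): q=q+np.array([[315,180]]);print(cen(q),rect(c,cv2.convexHull(q),.05))
for q in blobs(s[215:300,255:400],(0,0,200),(180,45,255),300): print('side',cen(q).round(2),cv2.contourArea(q),np.array(cv2.boundingRect(q)))
for b in ((318,215,350,242),(375,270,408,295)): print(maxr(c,vivid(t,b),.0665))
a=cv2.imread('pics/top0.png')[:,:,::-1]; print('tier diff',np.abs(a[95:180,300:465].astype(int)-t[95:180,300:465]).mean())
z=lambda im,u0,v0,u1,v1,f:cv2.resize(im[v0:v1,u0:u1],None,fx=f,fy=f,interpolation=cv2.INTER_CUBIC)
vv=np.zeros((480,800,3),np.uint8); u=z(t,300,90,470,340,1.9); vv[:u.shape[0],:u.shape[1]]=u; v=z(s,230,180,420,310,2.4); vv[:v.shape[0],330:330+v.shape[1]]=v; cv2.imwrite('pics/v20.png',vv[:,:,::-1])
E
```

```text
t 68.17 p [ 0.4676 -0.2307  0.1559] yaw y-axis -1.2 F [1.  0.1 0.1] w 0.0333 j [-0.55 -0.18  2.05 -0.02  1.18 -0.52]
tilt [ 0.067 -0.067]
[361.10740624 256.31578763] [ 5.324e+02  3.340e+01  2.325e+02  9.110e+01 -2.000e-01]
side [75.04 30.26] 1591.5 [ 18   8 109  44]
(array([331.9, 227.5]), array([586.3,  91.8,  44.8,  12.4, -86.3]))
(array([393.5, 282.6]), array([475.1, -30.8,  54.1,  12. , -89.1]))
tier diff 7.089126559714795
```

View pics/v20.png

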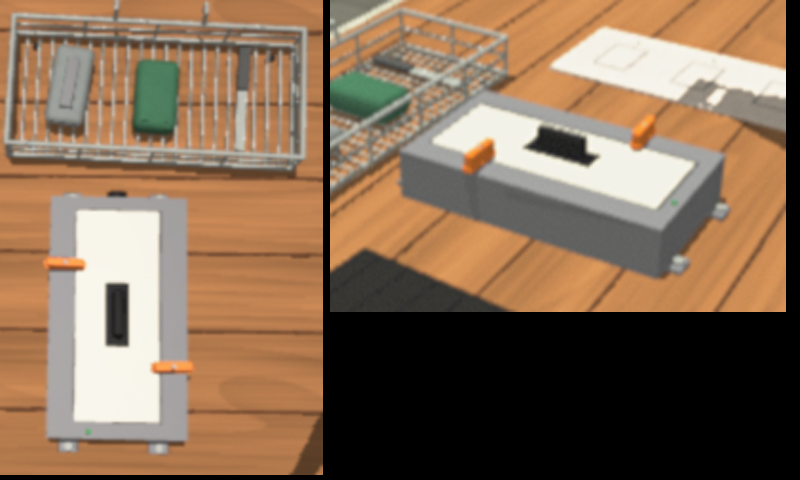

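The panel sits flush with its handle up, and both buttons lie square across its edges. The tier and what it holds look untouched, so I'm handing in.

```bash
python3 -c "
from cell import close_job
print(close_job())"
```

```text
the job is handed in; nothing more can be done
None
```

The battery box is loaded and closed, and I handed the job in after about 68 s of robot time; no verdict was reported. I turned both buttons aside and laid the panel on the mat. All three blue packs went into their own pockets, including the one that was knocked aside mid-run. Then I put the panel back and turned both buttons square again.

What the last checks showed:
- **Packs:** just before the panel went on, the side and top views both put the label tops about 40 mm above the bench, which is seated height. They are under the panel now, so I could not check them again.
- **Panel:** it looks flush. Its centre is about 1 mm from where it started, and the side view matches the start picture to within 1 px.
- **Buttons:** both are within about 4° of square (0.3 rad is allowed).
- **Tier:** the pumice, nail file and brush look unmoved in the picture. I did not measure their positions.
- **Robot:** it is clear of everything.

What disagreed:
- **Wrist camera:** it read 2–3 mm differently from the top camera. I went with the top camera, which matched the tool position to within 0.5 mm.
- **Tool tilt:** the tool slowly tilted by up to about 5° over the moves. It did not stop any placement.

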